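Work a tight relay out of its socket and lay it down to read its plate

TASK

Take the tall plug-in relay out of its socket on the control panel: it sits tight, so rock it gently side to side across the rail while easing it up, a few degrees each way, until its blades are clear, without pulling the socket up off the rail. Then lay it on its side on the black inspection mat with its rating plate facing up and let go; do not drop it, and leave the things lying around where they are.

Things in the scene. Friction and masses are not known exactly. Their poses are not given: they have to be found in the camera images.
- relay_center (a point): Centre of the tall plug-in relay (about 0.08 kg), a box with clear cover and black base: 30 mm in x, 36 mm in y, 52 mm in z; this point is half-way up. +z leaves its top, +x leaves the 36 x 52 mm face that carries the white paper rating plate. It starts fully seated, axes parallel to the socket's. Grip the two x faces (30 mm apart); the y faces have neighbours 13 to 21 mm away.
- relay_base (a point): Centre of the relay's underside, 26 mm below its centre, same axes; at the start it rests on the socket's top face. Six flat brass blades (5 mm in x, 2 mm in y) stick out 10 mm below it, in two rows at x = -9 and +9 mm, y = -11, 0, 11 mm. Set upright on a flat surface the relay stands on the blades. It is free once this point has risen 10 mm.
- socket_top (a point): Centre of the socket's top face (black, 40 mm in x, 38 mm in y; terminal steps 7 and 14 mm lower reach x = +-38 mm). x across the rail, y along it, z up. Spring contacts rub on each blade row with 9 to 17 N, against its sliding: a straight pull takes 18 to 34 N, but in rocking about y one row slides up, the other down, and the two frictions cancel.
- socket (a joint): How far the socket is lifted off the rail against its sprung clip, in m: 0 = clipped home, at most 0.008. The clip gives way at about 9 N net upward pull on the relay, then yields 1 mm per 0.6 N; it springs back when let go. Above 3 mm it counts as torn off. The slots allow about 12 degrees of rocking either way; beyond 15 degrees the blades bend.
- panel: White control panel plate lying on the bench, 200 mm in x, 340 mm in y, origin on the bench under its centre; fixed. The rail runs along y through the middle. On it at a 54 mm pitch, in any order: the socket with the tall relay, a shorter relay, a breaker and a contactor; none stands higher than the tall relay. Wiring ducts lie 72 to 98 mm either side of the rail, tops 40 mm above the bench.
- mat: Black rubber inspection mat, fixed on the bench: 240 mm in x, 220 mm in y, 3 mm thick; origin at the centre of its underside. The middle is free.
- screwdriver: Bystander: screwdriver 160 mm long lying on the mat, along the mat's y, about 95 mm to -x of its centre; about 25 mm thick.
- nipple: Bystander: brass pipe nipple standing on the mat, 24 mm wide, 28 mm high, about 90 mm to +x and 80 mm to +y of its centre; origin under it.
Not all that is in view belongs to the job. Leave any red look-alike of the part that bears relay_center alone.

How it is judged:
By the outcome, as a careful person would: the job done as asked, in the order asked, and still so for the second after the job is handed in, with the robot touching nothing.
It also fails if it takes over 67 s, if anything falls off the work surface, if the arm or the gripper's body presses on something with over 40 N, if the wrist force passes 120 N, or if a joint passes its speed limit or range.

ROBOT

A 6-joint arm with a two-finger parallel gripper is mounted at the origin on the work surface. World frame = base frame: x ahead of the robot, y to its left, z up, the work surface at z = 0. Lengths are in mm, angles in rad, forces in N, time in s.
With the tool pointing down it reaches from about 300 to 750 mm from the base axis. Payload 8.5 kg.
Tool frame: the origin (TCP) lies at the very end of the fingers, on their centre line; the grasp point (between the pads) lies 19 mm behind it; y points along the fingers, z is the direction in which the jaws open and shut, and the axes are right-handed (so a half turn about y gives the same grasp; the last joint's range is limited). The gripper opens to 88 mm and grips with 3 to 60 N. Pads are 18 mm wide; open, the fingers measure 123 mm over their backs; the gripper's body (75 mm by 187 mm) begins 45 mm behind the grasp point.
Start: joints at [-1.347, 0.381, 1.297, -0, 1.464, -0.215], TCP at [233.661, -497.878, 238.748] pointing down, gripper open.
Joint ranges: [-3.11, 3.11], [-0.89, 2.33], [0.22, 2.48], [-1.42, 4.56], [0.17, 2.85], [-2.88, 2.88]. Speed limits (rad/s): [2.39, 2.39, 3.14, 3.14, 3.14, 3.14].

INTERFACE

Orientations are given as a rotation vector (axis times angle).
In Python, from workcell import status, viewer, ticket gives the robot as it stands. The module is installed in compiled form; this text tells all that it offers.
- The arm moves only by the tool carry_out, never from a script. Its argument "deltas" is a list of rows, each an object of numbers: "wx", "wy", "wz": the turn, a rotation vector about the tool's x, y, z in rad; "tx", "ty", "tz": the shift along the tool's x, y, z in m; "gripper": the finger opening in m, from 0 to 0.0881. In form: [{"wx": .., "wy": .., "wz": .., "tx": .., "ty": .., "tz": .., "gripper": ..}, ...]. A call has 1 to 10 rows; each row shifts and turns the commanded pose from where the row before left it, along the tool's axes as they then stand; what a row does not reach is not made up. A row lasts 1/12 s, in which the tool goes at most 41.7 mm and 7.16 degrees, less where a joint would pass 70% of its speed; a pose out of reach is approached as far as the arm can. A call with a gripper value outside its range is refused whole. The fingers move at their own pace and stop on an object; the grip force is fixed at half the most. Time passes only in rows, so rows that do not move let the fingers close. It gives the time, the measured TCP pose, the force and the opening at its end, in the units of the state.
- status.sense(): the state, without advancing time (a new reading comes with each control period).
- viewer.grab_frame(name): name is "side" or "top"; returns the picture (384x512x3 uint8, red, green, blue); there is no depth.
- viewer.camera_model(name): a dict with "fx", "fy", "cx", "cy" (pixels), "extrinsics" (4x4, takes a point from camera to world coordinates). Camera axes: x right, y up, looking along -z (the intrinsics and any distortion apply to the point x, -y, -z); pixel columns grow to the right and rows downward; lengths in mm; the calibration is good to about 2 mm. A picture is of the moment at which its call begins. camera_model takes no time and is no camera call.
- ticket.close_job(): hands the job in, once; it reports no verdict.
The state is a dict: "t": time; "joint_positions": joint angles; "qvel": joint speeds; "joint_torque": joint torques, N m; "eef_pos": TCP position; "tool_rot": TCP orientation; "contact_force": force on the tool from outside, world axes, zero at the start; "torque": the same for the moment, N m; "opening": finger opening in mm.
Only numpy, scipy, OpenCV 4.12 (cv2) and the standard library are available. Lean on these libraries where they do the work, as an engineer would, in place of code of your own. Each camera call takes 0.05 s, during which the arm holds its last target.

## Working session

There is one attempt and no reset: what is moved stays moved. The work goes in short steps, Python scripts to look and compute and a tool call to move; the robot and the scene stay as the last step left them, time stands still between calls to the robot, and variables do not carry over. Pictures are saved under pics/ and viewed, and the job is handed in when it is done.

Besides the shell and the picture viewer there is one more tool, called after "Request:" as name(argument=value, ...) on one line, values as JSON. carry_out: Moves the arm, as the interface text tells. Its arguments: {"type":"object","properties":{"deltas":{"type":"array","items":{"type":"object","properties":{"wx":{"type":"number"},"wy":{"type":"number"},"wz":{"type":"number"},"tx":{"type":"number"},"ty":{"type":"number"},"tz":{"type":"number"},"gripper":{"type":"number"}}}}},"required":["deltas"]}

```bash
mkdir -p pics; ls; python3 - <<'E'
from workcell import status, viewer
import cv2, numpy as np
np.set_printoptions(precision=4,suppress=True)
print(status.sense())
for n in ("side","top"):
    print(n, viewer.camera_model(n))
    cv2.imwrite(f"pics/{n}0.png", viewer.grab_frame(n)[:,:,::-1])
E
```

```text
pics
{'t': 0.0, 'joint_positions': array([-1.3473,  0.3812,  1.2982,  0.    ,  1.4636, -0.2153]), 'qvel': array([ 0.0018, -0.0006,  0.0003,  0.0004, -0.0016, -0.0007]), 'joint_torque': array([  0.    , -43.7933, -22.456 ,   0.0713,   0.0352,  -0.0001]), 'eef_pos': array([ 233.6107, -497.6204,  238.1484]), 'tool_rot': array([-0.4412,  1.9799, -1.977 ]), 'contact_force': array([-0.0645,  1.4425, -0.0438]), 'torque': array([-0.0554, -0.0243, -0.0328]), 'opening': 88.29099659997298}
side {'fx': 373.03100565427184, 'fy': 373.03100565427184, 'cx': 259.68636212693366, 'cy': 189.33448751606028, 'extrinsics': array([[ -0.752 ,   0.4714,  -0.4608, 122.3768],
       [ -0.6592,  -0.5406,   0.5227, 421.3277],
       [ -0.0027,   0.6968,   0.7172, 648.2146],
       [  0.    ,   0.    ,   0.    ,   1.    ]])}
top {'fx': 467.3263884845044, 'fy': 467.3263884845044, 'cx': 259.5127317431327, 'cy': 198.28282545106813, 'extrinsics': array([[   0.007 ,    0.994 ,   -0.1093,  400.3966],
       [  -0.9998,    0.0091,    0.0183,    1.5503],
       [   0.0192,    0.1092,    0.9938, 1052.8842],
       [   0.    ,    0.    ,    0.    ,    1.    ]])}
```

View pics/side0.png

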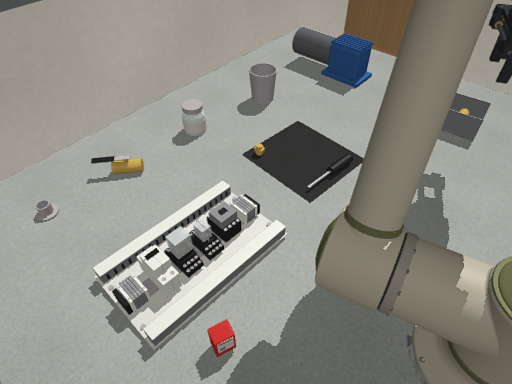

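View pics/top0.png

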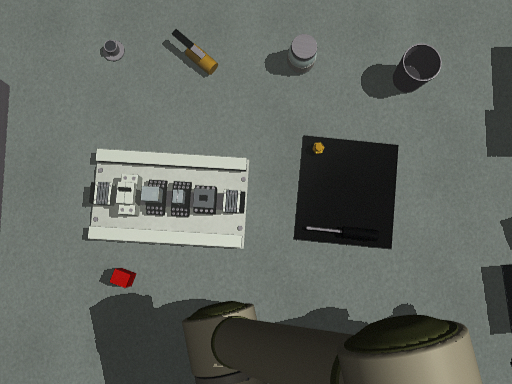

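```bash
python3 - <<'E'
import cv2
a=cv2.imread("pics/top0.png")[140:255,80:260]; cv2.imwrite("pics/topc.png",cv2.resize(a,None,fx=4.4,fy=4.4,interpolation=cv2.INTER_CUBIC))
a=cv2.imread("pics/side0.png")[180:345,90:295]; cv2.imwrite("pics/sidec.png",cv2.resize(a,None,fx=3.6,fy=3.6,interpolation=cv2.INTER_CUBIC))
E
```

```text
(no output)
```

View pics/topc.png

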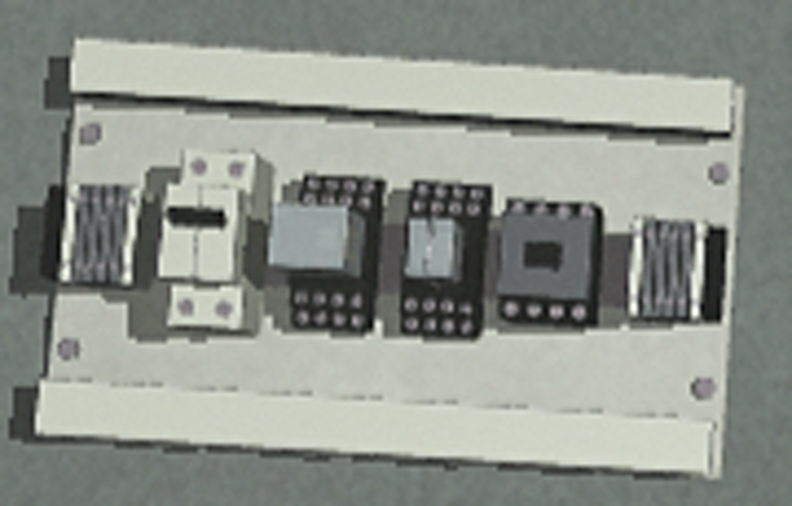

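View pics/sidec.png

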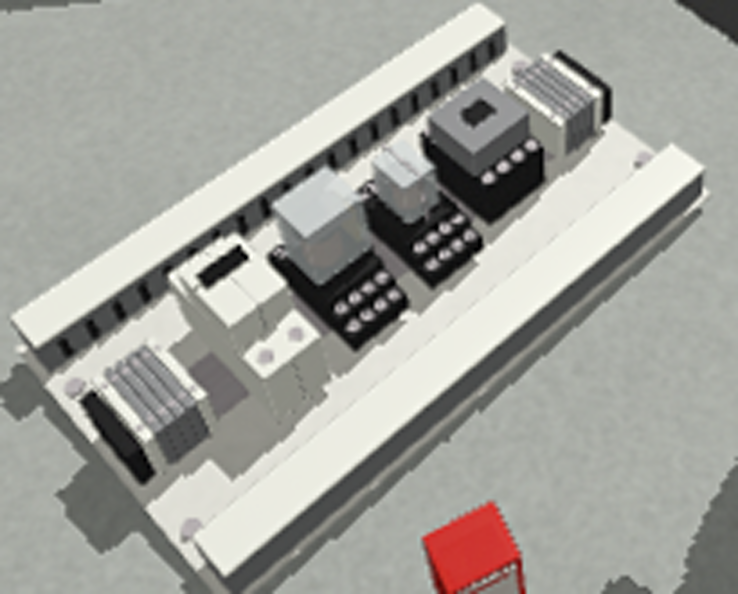

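```bash
python3 - <<'E'
import cv2
a=cv2.imread("pics/top0.png")[175:220,135:195]; cv2.imwrite("pics/topd.png",cv2.resize(a,None,fx=13,fy=13,interpolation=cv2.INTER_CUBIC))
a=cv2.imread("pics/side0.png")[220:280,160:225]; cv2.imwrite("pics/sided.png",cv2.resize(a,None,fx=10,fy=10,interpolation=cv2.INTER_CUBIC))
E
```

```text
(no output)
```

View pics/topd.png

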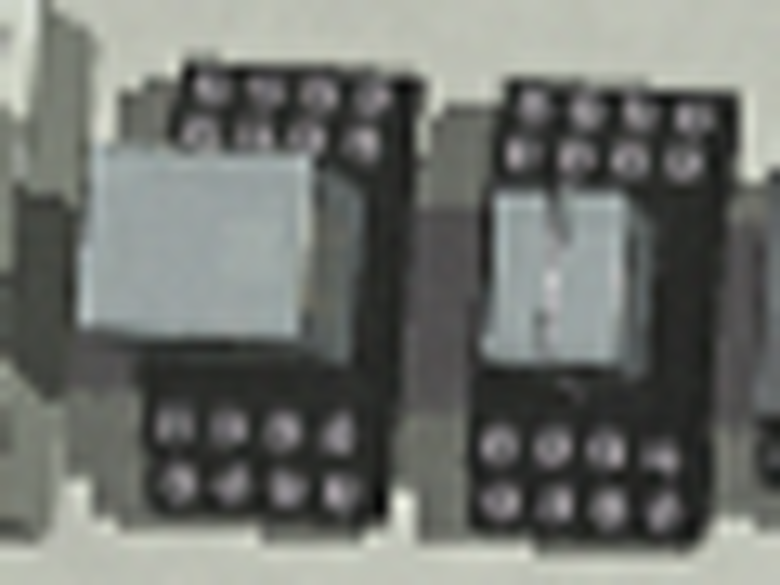

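View pics/sided.png

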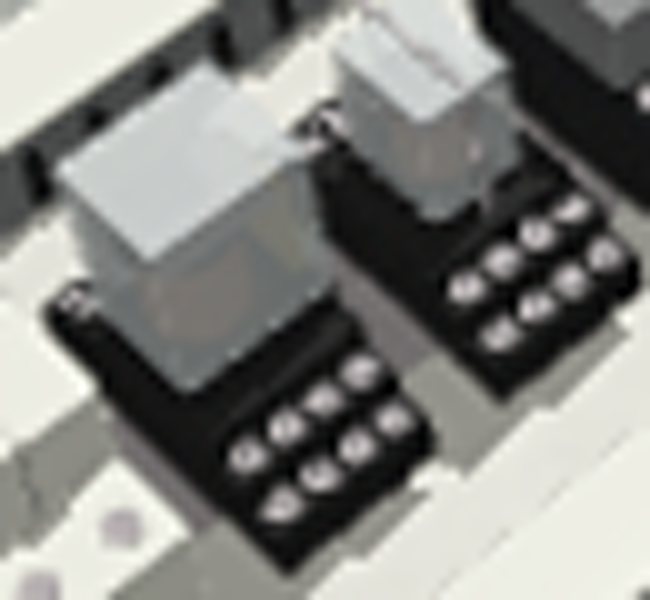

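```bash
cat > h.py <<'E'
import numpy as np, cv2
from workcell import status, viewer
np.set_printoptions(precision=3,suppress=True)
CM={n:viewer.camera_model(n) for n in("side","top")}
def ray(n,u,v):
    c=CM[n];E=c["extrinsics"]
    d=np.array([(u-c["cx"])/c["fx"],-(v-c["cy"])/c["fy"],-1.])
    d=E[:3,:3]@d
    return E[:3,3],d/np.linalg.norm(d)
def plane(n,u,v,z):
    o,d=ray(n,u,v); return o+d*(z-o[2])/d[2]
def tri(uv1,uv2):
    A=np.zeros((3,3));b=np.zeros(3);L=[]
    for n,(u,v) in(("top",uv1),("side",uv2)):
        o,d=ray(n,u,v);P=np.eye(3)-np.outer(d,d);A+=P;b+=P@o;L.append((o,d))
    p=np.linalg.solve(A,b)
    return p,[np.linalg.norm(np.cross(p-o,d)) for o,d in L]
def proj(n,p):
    c=CM[n];E=c["extrinsics"];q=E[:3,:3].T@(np.asarray(p,float)-E[:3,3])
    return np.array([c["cx"]+c["fx"]*q[0]/-q[2],c["cy"]+c["fy"]*-q[1]/-q[2]])
E
python3 - <<'E'
from h import *
t=[((x+.5)/13-.5+135,(y+.5)/13-.5+175) for x,y in((95,145),(315,155),(300,338),(80,325))]
s=[((x+.5)/10-.5+160,(y+.5)/10-.5+220) for x,y in((58,172),(205,68),(315,150),(150,255))]
P=[]
for a,b in zip(t,s):
    p,e=tri(a,b);P.append(p);print(p,e)
P=np.array(P);print("c",P.mean(0))
for i in range(4):
    d=P[(i+1)%4]-P[i];print(np.linalg.norm(d),np.degrees(np.arctan2(d[1],d[0])))
# mat
im=cv2.imread("pics/top0.png");hsv=cv2.cvtColor(im,cv2.COLOR_BGR2HSV)
m=(im.max(2)<40).astype(np.uint8)*255
m[:,:285]=0;m[:120]=0;m[260:]=0;m[:,410:]=0
m=cv2.morphologyEx(m,cv2.MORPH_CLOSE,np.ones((15,15)))
c=max(cv2.findContours(m,0,2)[0],key=cv2.contourArea)
R=cv2.minAreaRect(c);B=cv2.boxPoints(R);W=np.array([plane("top",u,v,3) for u,v in B])
print(cv2.contourArea(c),B,W,W.mean(0));
for i in range(4):
    d=W[(i+1)%4]-W[i];print(np.linalg.norm(d),np.degrees(np.arctan2(d[1],d[0])))
for z,uv in((3,(318,148)),(28,(318,147)),(10,(310,229)),(3,(380,235))): print(z,plane("top",*uv,z))
print("red",plane("top",122,278,40))
# panel corners (top view crop px)
for x,y in((742,85),(720,478),(75,38),(37,435)):
    print("panel",plane("top",(x+.5)/4.4-.5+80,(y+.5)/4.4-.5+140,40))
E
```

```text
[528.553 225.149  96.364] [np.float64(1.217719769850621), np.float64(1.2177197698507949)]
[527.58  190.863  95.226] [np.float64(1.0053134063146691), np.float64(1.0053134063145488)]
[497.438 191.288  96.529] [np.float64(2.1407741635553927), np.float64(2.1407741635555477)]
[499.979 226.403  97.929] [np.float64(0.8913681977844091), np.float64(0.8913681977845401)]
c [513.387 208.426  96.512]
34.31902101782978 -91.62514944319157
30.173755717963097 179.19326419811952
35.23467109207305 85.86070012295228
28.644349409920377 -2.511074888953313
9842.5 [[293.239 239.081]
 [303.015 135.213]
 [400.563 144.394]
 [390.787 248.262]] [[ 424.538  -94.027    3.   ]
 [ 662.63  -116.734    3.   ]
 [ 643.694 -341.763    3.   ]
 [ 405.628 -313.465    3.   ]] [ 534.122 -216.497    3.   ]
239.1727112387075 -5.447838671551194
225.82421798741913 -94.8100472402748
239.74258747291424 173.22131592649535
220.2512328746262 85.07466106131734
3 [ 633.092 -151.069    3.   ]
28 [ 629.831 -147.45    28.   ]
10 [ 447.099 -130.908   10.   ]
3 [ 435.161 -289.742    3.   ]
red [338.395 274.519  40.   ]
panel [598.67    8.329  40.   ]
panel [403.2    17.205  40.   ]
panel [618.855 340.718  40.   ]
panel [421.682 350.288  40.   ]
```

```bash
cat >> h.py <<'E'
from scipy.spatial.transform import Rotation as Rn
def pose():
    s=status.sense();return s,np.array(s["eef_pos"]),Rn.from_rotvec(s["tool_rot"]).as_matrix()
def delta(p,R):
    """from measured pose to target: tool-frame shift (m) and rotvec"""
    s,p0,R0=pose()
    return R0.T@(np.asarray(p)-p0)/1000, Rn.from_matrix(R0.T@R).as_rotvec()
def rot(down_lean_b, jaw):
    """tool y = -b, z = jaw"""
    y=-np.asarray(down_lean_b,float);y/=np.linalg.norm(y);z=np.asarray(jaw,float);z-=y*(z@y);z/=np.linalg.norm(z)
    return np.column_stack([np.cross(y,z),y,z])
E
python3 - <<'E'
from h import *
s,p,R=pose();print(R)
a=np.radians(-3.4)
for sg in(1,-1):
    Rt=rot([0,0,1],[sg*np.cos(a),sg*np.sin(a),0]);print(sg,delta([513.4,208.4,200],Rt))
# duct edges for panel yaw (top view crop)
im=cv2.imread("pics/top0.png");g=(im.min(2)>200).astype(np.uint8)*255
for c in cv2.findContours(g,0,1)[0]:
    if cv2.contourArea(c)>500:
        r=cv2.minAreaRect(c);B=cv2.boxPoints(r);W=np.array([plane("top",u,v,40) for u,v in B])
        print(r,W.mean(0))
        for i in range(4):
            d=W[(i+1)%4]-W[i];print(np.linalg.norm(d),np.degrees(np.arctan2(d[1],d[0])))
E
```

```text
[[-0.905 -0.     0.425]
 [-0.425  0.001 -0.905]
 [-0.    -1.    -0.001]]
1 (array([-0.553,  0.039, -0.52 ]), array([ 0.001, -1.073, -0.001]))
-1 (array([-0.553,  0.039, -0.52 ]), array([0.001, 2.069, 0.001]))
```

```bash
python3 - <<'E'
from h import *
im=cv2.imread("pics/top0.png");print(im[160,170],im[240,170],im[180,170])
for th in(150,170,185):
  g=(im.min(2)>th).astype(np.uint8)*255
  for c in cv2.findContours(g,0,1)[0]:
    if 800<cv2.contourArea(c):
        r=cv2.minAreaRect(c);B=cv2.boxPoints(r);W=np.array([plane("top",u,v,40) for u,v in B])
        print(th,r[0],W.mean(0))
        for i in range(4):
            d=W[(i+1)%4]-W[i];print("%.0f %.1f"%(np.linalg.norm(d),np.degrees(np.arctan2(d[1],d[0]))),end="; ")
        print()
E
```

```text
[191 205 198] [194 208 202] [181 192 189]
150 (168.42434692382812, 197.89234924316406) [511.876 180.515  40.   ]
197 -1.1; 342 -93.2; 198 176.8; 334 86.6; 
170 (168.22567749023438, 197.8891143798828) [511.866 180.939  40.   ]
196 -0.9; 341 -93.0; 197 177.0; 334 86.9; 
185 (166.99945068359375, 215.30859375) [473.26  182.534  40.   ]
117 -0.8; 338 -93.0; 118 177.1; 333 86.9; 
185 (170.64202880859375, 158.72764587402344) [597.285 178.159  40.   ]
24 -0.9; 328 -93.0; 24 177.1; 327 87.0;
```

Request:
carry_out(deltas=[{"tx": -0.028, "tz": -0.026}, {"tx": -0.028, "tz": -0.026}, {"tx": -0.028, "tz": -0.026}, {"tx": -0.028, "tz": -0.026}, {"tx": -0.028, "tz": -0.026}, {"tx": -0.028, "tz": -0.026}, {"tx": -0.028, "tz": -0.026}, {"tx": -0.028, "tz": -0.026}, {"tx": -0.028, "tz": -0.026}, {"tx": -0.028, "tz": -0.026}])

```text
invalid input
```

Request:
carry_out(deltas=[{"tx": -0.027, "tz": -0.026}, {"tx": -0.027, "tz": -0.026}, {"tx": -0.027, "tz": -0.026}, {"tx": -0.027, "tz": -0.026}, {"tx": -0.027, "tz": -0.026}, {"tx": -0.027, "tz": -0.026}, {"tx": -0.027, "tz": -0.026}, {"tx": -0.027, "tz": -0.026}, {"tx": -0.027, "tz": -0.026}, {"tx": -0.027, "tz": -0.026}])

```text
invalid input
```

Request:
carry_out(deltas=[{"wy": -0.12}, {"wy": -0.12}, {"wy": -0.12}, {"wy": -0.12}, {"wy": -0.12}, {"wy": -0.12}, {"wy": -0.12}, {"wy": -0.12}, {"wy": -0.11}, {}])

```text
invalid input
```

Request:
carry_out(deltas=[{"wx": 0, "wy": 0, "wz": 0, "tx": -0.028, "ty": 0, "tz": -0.026, "gripper": 0.088}, {"wx": 0, "wy": 0, "wz": 0, "tx": -0.028, "ty": 0, "tz": -0.026, "gripper": 0.088}, {"wx": 0, "wy": 0, "wz": 0, "tx": -0.028, "ty": 0, "tz": -0.026, "gripper": 0.088}, {"wx": 0, "wy": 0, "wz": 0, "tx": -0.028, "ty": 0, "tz": -0.026, "gripper": 0.088}, {"wx": 0, "wy": 0, "wz": 0, "tx": -0.028, "ty": 0, "tz": -0.026, "gripper": 0.088}, {"wx": 0, "wy": 0, "wz": 0, "tx": -0.028, "ty": 0, "tz": -0.026, "gripper": 0.088}, {"wx": 0, "wy": 0, "wz": 0, "tx": -0.028, "ty": 0, "tz": -0.026, "gripper": 0.088}, {"wx": 0, "wy": 0, "wz": 0, "tx": -0.028, "ty": 0, "tz": -0.026, "gripper": 0.088}, {"wx": 0, "wy": 0, "wz": 0, "tx": -0.028, "ty": 0, "tz": -0.026, "gripper": 0.088}, {"wx": 0, "wy": 0, "wz": 0, "tx": -0.028, "ty": 0, "tz": -0.026, "gripper": 0.088}])

```text
t: 0.93
eef_pos: [376.8, -141.7, 238.7]
tool_rot: [-0.441, 1.979, -1.979]
contact_force: [0.8, -1.0, -0.5]
opening: 87.8
```

Request:
carry_out(deltas=[{"wx": 0, "wy": 0, "wz": 0, "tx": -0.0275, "ty": 0, "tz": -0.026, "gripper": 0.088}, {"wx": 0, "wy": 0, "wz": 0, "tx": -0.0275, "ty": 0, "tz": -0.026, "gripper": 0.088}, {"wx": 0, "wy": 0, "wz": 0, "tx": -0.0275, "ty": 0, "tz": -0.026, "gripper": 0.088}, {"wx": 0, "wy": 0, "wz": 0, "tx": -0.0275, "ty": 0, "tz": -0.026, "gripper": 0.088}, {"wx": 0, "wy": 0, "wz": 0, "tx": -0.0275, "ty": 0, "tz": -0.026, "gripper": 0.088}, {"wx": 0, "wy": 0, "wz": 0, "tx": -0.0275, "ty": 0, "tz": -0.026, "gripper": 0.088}, {"wx": 0, "wy": 0, "wz": 0, "tx": -0.0275, "ty": 0, "tz": -0.026, "gripper": 0.088}, {"wx": 0, "wy": 0, "wz": 0, "tx": -0.0275, "ty": 0, "tz": -0.026, "gripper": 0.088}, {"wx": 0, "wy": 0, "wz": 0, "tx": -0.0275, "ty": 0, "tz": -0.026, "gripper": 0.088}, {"wx": 0, "wy": 0, "wz": 0, "tx": -0.0275, "ty": 0, "tz": -0.026, "gripper": 0.088}])

```text
t: 1.77
eef_pos: [515.3, 210.7, 238.4]
tool_rot: [-0.442, 1.979, -1.979]
contact_force: [0.0, -1.2, 0.2]
opening: 88.0
```

Request:
carry_out(deltas=[{"wx": 0, "wy": -0.12, "wz": 0, "tx": 0, "ty": 0, "tz": 0, "gripper": 0.088}, {"wx": 0, "wy": -0.12, "wz": 0, "tx": 0, "ty": 0, "tz": 0, "gripper": 0.088}, {"wx": 0, "wy": -0.12, "wz": 0, "tx": 0, "ty": 0, "tz": 0, "gripper": 0.088}, {"wx": 0, "wy": -0.12, "wz": 0, "tx": 0, "ty": 0, "tz": 0, "gripper": 0.088}, {"wx": 0, "wy": -0.12, "wz": 0, "tx": 0, "ty": 0, "tz": 0, "gripper": 0.088}, {"wx": 0, "wy": -0.12, "wz": 0, "tx": 0, "ty": 0, "tz": 0, "gripper": 0.088}, {"wx": 0, "wy": -0.12, "wz": 0, "tx": 0, "ty": 0, "tz": 0, "gripper": 0.088}, {"wx": 0, "wy": -0.12, "wz": 0, "tx": 0, "ty": 0, "tz": 0, "gripper": 0.088}, {"wx": 0, "wy": -0.12, "wz": 0, "tx": 0, "ty": 0, "tz": 0, "gripper": 0.088}, {"wx": 0, "wy": 0, "wz": 0, "tx": 0, "ty": 0, "tz": 0, "gripper": 0.088}])

```text
t: 2.6
eef_pos: [515.0, 208.6, 238.4]
tool_rot: [-1.187, 1.245, -1.244]
contact_force: [0.6, -0.6, 0.3]
opening: 88.0
```

```bash
python3 - <<'E'
from h import *
s,p,R=pose();print(s["t"],p,R,s["joint_positions"],s["contact_force"])
a=np.radians(-3.1)
print(delta([513.4,208.4,120],rot([0,0,1],[np.cos(a),np.sin(a),0])))
E
```

```text
2.6 [515.013 208.639 238.412] [[-0.048 -0.001  0.999]
 [-0.999 -0.    -0.048]
 [ 0.    -1.    -0.001]] [0.172 0.391 1.281 0.    1.47  0.22 ] [ 0.595 -0.587  0.258]
(array([ 0.   ,  0.118, -0.002]), array([0.001, 0.006, 0.   ]))
```

Request:
carry_out(deltas=[{"wx": 0, "wy": 0.005, "wz": 0, "tx": 0, "ty": 0.03, "tz": -0.0015, "gripper": 0.088}, {"wx": 0, "wy": 0, "wz": 0, "tx": 0, "ty": 0.03, "tz": 0, "gripper": 0.088}, {"wx": 0, "wy": 0, "wz": 0, "tx": 0, "ty": 0.03, "tz": 0, "gripper": 0.088}, {"wx": 0, "wy": 0, "wz": 0, "tx": 0, "ty": 0.02, "tz": 0, "gripper": 0.088}, {"wx": 0, "wy": 0, "wz": 0, "tx": 0, "ty": 0.01, "tz": 0, "gripper": 0.088}, {"wx": 0, "wy": 0, "wz": 0, "tx": 0, "ty": 0, "tz": 0, "gripper": 0.088}])

```text
t: 3.1
eef_pos: [512.8, 208.5, 116.9]
tool_rot: [-1.184, 1.256, -1.252]
contact_force: [-0.7, -0.3, -0.1]
opening: 87.9
```

```bash
python3 - <<'E'
from h import *
s,p,R=pose();print(s["t"],p,s["contact_force"])
for n in("side","top"):
    im=viewer.grab_frame(n)[:,:,::-1]
    a=im[150:330,90:330] if n=="side" else im[130:260,80:260]
    f=3.3 if n=="side" else 4.4
    cv2.imwrite(f"pics/{n}1.png",cv2.resize(a,None,fx=f,fy=f,interpolation=cv2.INTER_CUBIC))
E
```

```text
3.1 [512.833 208.54  116.868] [-0.661 -0.326 -0.127]
```

View pics/side1.png

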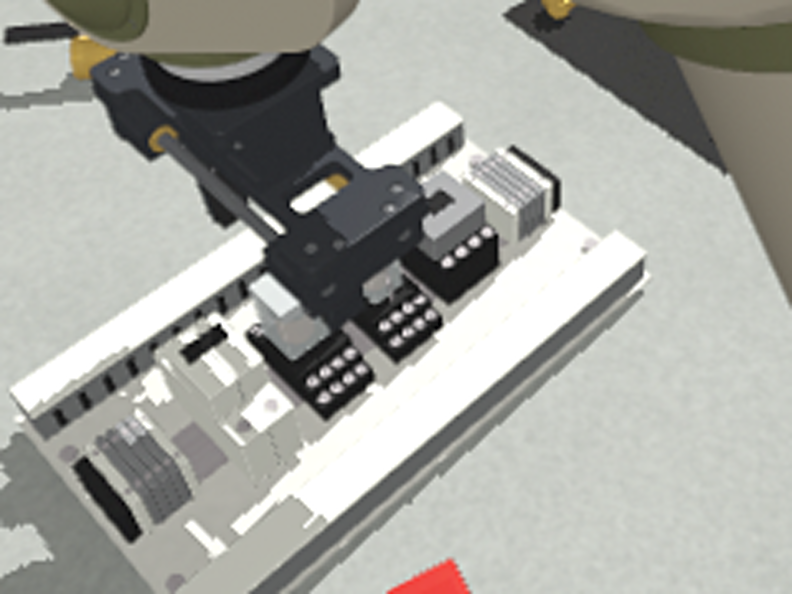

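View pics/top1.png

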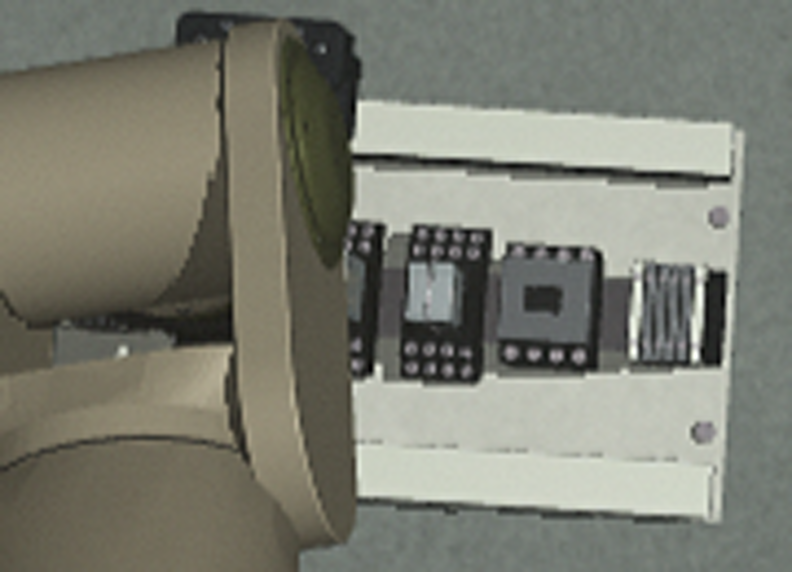

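Request:
carry_out(deltas=[{"wx": 0, "wy": 0, "wz": 0, "tx": 0, "ty": 0.018, "tz": 0.0005, "gripper": 0.088}, {"wx": 0, "wy": 0, "wz": 0, "tx": 0, "ty": 0.018, "tz": 0, "gripper": 0.088}, {"wx": 0, "wy": 0, "wz": 0, "tx": 0, "ty": 0.014, "tz": 0, "gripper": 0.088}, {"wx": 0, "wy": 0, "wz": 0, "tx": 0, "ty": 0.009, "tz": 0, "gripper": 0.088}, {"wx": 0, "wy": 0, "wz": 0, "tx": 0, "ty": 0.004, "tz": 0, "gripper": 0.088}, {"wx": 0, "wy": 0, "wz": 0, "tx": 0, "ty": 0, "tz": 0, "gripper": 0.088}])

```text
t: 3.7
eef_pos: [514.5, 208.8, 56.1]
tool_rot: [-1.181, 1.251, -1.251]
contact_force: [-0.3, -0.1, -0.2]
opening: 88.0
```

```bash
python3 - <<'E'
from h import *
s,p,R=pose();print(s["t"],p,s["contact_force"])
for n in("side",):
    im=viewer.grab_frame(n)[:,:,::-1]
    a=im[200:300,130:260]
    f=6
    cv2.imwrite(f"pics/{n}2.png",cv2.resize(a,None,fx=f,fy=f,interpolation=cv2.INTER_CUBIC))
E
```

```text
3.7 [514.453 208.776  56.066] [-0.338 -0.127 -0.18 ]
```

View pics/side2.png

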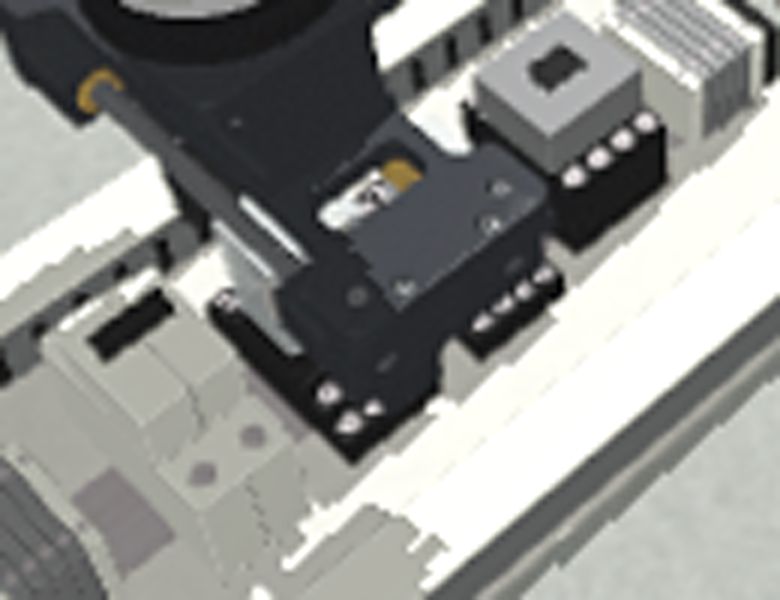

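Request:
carry_out(deltas=[{"wx": 0, "wy": 0, "wz": 0, "tx": 0, "ty": 0.002, "tz": 0, "gripper": 0.034}, {"wx": 0, "wy": 0, "wz": 0, "tx": 0, "ty": 0, "tz": 0, "gripper": 0.034}, {"wx": 0, "wy": 0, "wz": 0, "tx": 0, "ty": 0, "tz": 0, "gripper": 0.034}, {"wx": 0, "wy": 0, "wz": 0, "tx": 0, "ty": 0, "tz": 0, "gripper": 0.034}, {"wx": 0, "wy": 0, "wz": 0, "tx": 0, "ty": 0, "tz": 0, "gripper": 0.034}, {"wx": 0, "wy": 0, "wz": 0, "tx": 0, "ty": 0, "tz": 0, "gripper": 0.034}])

```text
t: 4.25
eef_pos: [514.2, 208.7, 53.9]
tool_rot: [-1.181, 1.251, -1.251]
contact_force: [0.5, -0.6, -0.7]
opening: 50.0
```

Request:
carry_out(deltas=[{"wx": 0, "wy": 0, "wz": 0, "tx": 0, "ty": 0, "tz": 0, "gripper": 0.034}, {"wx": 0, "wy": 0, "wz": 0, "tx": 0, "ty": 0, "tz": 0, "gripper": 0.034}])

```text
t: 4.42
eef_pos: [514.2, 208.7, 53.8]
tool_rot: [-1.182, 1.251, -1.251]
contact_force: [0.3, 1.0, -0.2]
opening: 36.5
```

Request:
carry_out(deltas=[{"wx": 0, "wy": 0, "wz": 0, "tx": 0, "ty": 0, "tz": 0, "gripper": 0.034}, {"wx": 0, "wy": 0, "wz": 0, "tx": 0, "ty": 0, "tz": 0, "gripper": 0.034}])

```text
t: 4.58
eef_pos: [514.2, 208.7, 53.7]
tool_rot: [-1.182, 1.251, -1.251]
contact_force: [-0.4, 0.7, -0.2]
opening: 33.9
```

Request:
carry_out(deltas=[{"wx": 0, "wy": 0, "wz": 0, "tx": 0, "ty": 0, "tz": 0, "gripper": 0.031}, {"wx": 0, "wy": 0, "wz": 0, "tx": 0, "ty": 0, "tz": 0, "gripper": 0.031}])

```text
t: 4.75
eef_pos: [514.0, 208.7, 53.7]
tool_rot: [-1.182, 1.251, -1.251]
contact_force: [-1.0, -0.0, 0.7]
opening: 31.2
```

Request:
carry_out(deltas=[{"wx": 0, "wy": 0, "wz": 0, "tx": 0, "ty": 0, "tz": 0, "gripper": 0.02}, {"wx": 0, "wy": 0, "wz": 0, "tx": 0, "ty": 0, "tz": 0, "gripper": 0.02}, {"wx": 0, "wy": 0, "wz": 0, "tx": 0, "ty": 0, "tz": 0, "gripper": 0.02}, {"wx": 0, "wy": 0, "wz": 0, "tx": 0, "ty": 0, "tz": 0, "gripper": 0.02}, {"wx": 0, "wy": 0, "wz": 0, "tx": 0, "ty": 0, "tz": 0, "gripper": 0.02}])

```text
t: 5.17
eef_pos: [513.7, 208.7, 53.8]
tool_rot: [-1.183, 1.252, -1.251]
contact_force: [-5.9, 1.1, 3.9]
opening: 29.6
```

Request:
carry_out(deltas=[{"wx": 0, "wy": 0, "wz": 0, "tx": 0, "ty": 0, "tz": -0.0005, "gripper": 0.02}, {"wx": 0.035, "wy": 0, "wz": 0, "tx": 0, "ty": 0, "tz": -0.0003, "gripper": 0.02}, {"wx": 0.035, "wy": 0, "wz": 0, "tx": 0, "ty": 0, "tz": -0.0003, "gripper": 0.02}, {"wx": -0.035, "wy": 0, "wz": 0, "tx": 0, "ty": 0, "tz": 0.0003, "gripper": 0.02}, {"wx": -0.035, "wy": 0, "wz": 0, "tx": 0, "ty": 0, "tz": 0.0003, "gripper": 0.02}])

```text
t: 5.58
eef_pos: [513.9, 208.7, 54.2]
tool_rot: [-1.181, 1.25, -1.251]
contact_force: [-2.1, -0.6, -1.8]
opening: 29.8
```

Request:
carry_out(deltas=[{"wx": -0.035, "wy": 0, "wz": 0, "tx": 0, "ty": -0.0001, "tz": 0.0003, "gripper": 0.02}, {"wx": -0.035, "wy": 0, "wz": 0, "tx": 0, "ty": -0.0001, "tz": 0.0003, "gripper": 0.02}])

```text
t: 5.75
eef_pos: [514.7, 208.7, 54.4]
tool_rot: [-1.232, 1.304, -1.216]
contact_force: [-4.0, -0.1, 6.8]
opening: 29.7
```

Request:
carry_out(deltas=[{"wx": 0.035, "wy": 0, "wz": 0, "tx": 0, "ty": -0.0001, "tz": -0.0003, "gripper": 0.02}, {"wx": 0.035, "wy": 0, "wz": 0, "tx": 0, "ty": -0.0001, "tz": -0.0003, "gripper": 0.02}])

```text
t: 5.92
eef_pos: [513.8, 208.7, 54.2]
tool_rot: [-1.181, 1.251, -1.252]
contact_force: [-2.2, -0.3, 0.2]
opening: 30.0
```

Request:
carry_out(deltas=[{"wx": 0.035, "wy": 0, "wz": 0, "tx": 0, "ty": -0.0001, "tz": -0.0003, "gripper": 0.02}, {"wx": 0.035, "wy": 0, "wz": 0, "tx": 0, "ty": -0.0001, "tz": -0.0003, "gripper": 0.02}])

```text
t: 6.08
eef_pos: [513.1, 208.8, 54.5]
tool_rot: [-1.13, 1.197, -1.285]
contact_force: [-2.4, -1.4, 4.6]
opening: 30.1
```

Request:
carry_out(deltas=[{"wx": -0.035, "wy": 0, "wz": 0, "tx": 0, "ty": -0.0002, "tz": 0.0003, "gripper": 0.02}, {"wx": -0.035, "wy": 0, "wz": 0, "tx": 0, "ty": -0.0002, "tz": 0.0003, "gripper": 0.02}, {"wx": -0.035, "wy": 0, "wz": 0, "tx": 0, "ty": -0.0002, "tz": 0.0003, "gripper": 0.02}])

```text
t: 6.33
eef_pos: [514.5, 208.7, 54.9]
tool_rot: [-1.207, 1.278, -1.233]
contact_force: [-0.8, 0.1, -2.3]
opening: 29.9
```

Request:
carry_out(deltas=[{"wx": -0.035, "wy": 0, "wz": 0, "tx": 0, "ty": -0.0002, "tz": 0.0003, "gripper": 0.02}, {"wx": 0.035, "wy": 0, "wz": 0, "tx": 0, "ty": -0.0002, "tz": -0.0003, "gripper": 0.02}, {"wx": 0.035, "wy": 0, "wz": 0, "tx": 0, "ty": -0.0002, "tz": -0.0003, "gripper": 0.02}])

```text
t: 6.58
eef_pos: [514.0, 208.7, 55.0]
tool_rot: [-1.181, 1.251, -1.252]
contact_force: [-0.6, 0.8, -3.9]
opening: 29.8
```

Request:
carry_out(deltas=[{"wx": 0.035, "wy": 0, "wz": 0, "tx": 0, "ty": -0.0002, "tz": -0.0003, "gripper": 0.02}, {"wx": 0.035, "wy": 0, "wz": 0, "tx": 0, "ty": -0.0002, "tz": -0.0003, "gripper": 0.02}])

```text
t: 6.75
eef_pos: [513.1, 208.8, 55.3]
tool_rot: [-1.13, 1.197, -1.285]
contact_force: [0.4, 0.7, -5.7]
opening: 29.9
```

```bash
python3 - <<'E'
from h import *
s,p,R=pose();print(s["t"],p,R[:,1],s["contact_force"],s["torque"])
E
```

```text
6.75 [513.112 208.752  55.285] [ 0.071 -0.004 -0.997] [ 0.376  0.661 -5.714] [ 0.099  0.182 -0.02 ]
```

Request:
carry_out(deltas=[{"wx": -0.0375, "wy": 0, "wz": 0, "tx": 0, "ty": -0.0001, "tz": 0.0003, "gripper": 0.02}, {"wx": -0.0375, "wy": 0, "wz": 0, "tx": 0, "ty": -0.0001, "tz": 0.0003, "gripper": 0.02}])

```text
t: 6.92
eef_pos: [514.1, 208.7, 55.7]
tool_rot: [-1.185, 1.254, -1.249]
contact_force: [1.3, 1.1, -5.9]
opening: 30.1
```

Request:
carry_out(deltas=[{"wx": -0.0375, "wy": 0, "wz": 0, "tx": 0, "ty": -0.0001, "tz": 0.0004, "gripper": 0.02}, {"wx": -0.0375, "wy": 0, "wz": 0, "tx": 0, "ty": -0.0001, "tz": 0.0004, "gripper": 0.02}])

```text
t: 7.08
eef_pos: [515.1, 208.6, 56.0]
tool_rot: [-1.239, 1.312, -1.21]
contact_force: [-0.0, 0.4, -4.6]
opening: 29.8
```

Request:
carry_out(deltas=[{"wx": 0.04, "wy": 0, "wz": 0, "tx": 0, "ty": -0.0001, "tz": -0.0004, "gripper": 0.02}, {"wx": 0.04, "wy": 0, "wz": 0, "tx": 0, "ty": -0.0001, "tz": -0.0004, "gripper": 0.02}])

```text
t: 7.25
eef_pos: [514.0, 208.7, 56.0]
tool_rot: [-1.181, 1.251, -1.252]
contact_force: [-0.7, -0.0, -2.0]
opening: 29.5
```

Request:
carry_out(deltas=[{"wx": 0.04, "wy": 0, "wz": 0, "tx": 0, "ty": -0.0001, "tz": -0.0004, "gripper": 0.02}, {"wx": 0.04, "wy": 0, "wz": 0, "tx": 0, "ty": -0.0001, "tz": -0.0004, "gripper": 0.02}])

```text
t: 7.42
eef_pos: [513.0, 208.7, 56.2]
tool_rot: [-1.123, 1.189, -1.29]
contact_force: [1.2, 0.8, -7.1]
opening: 29.9
```

Request:
carry_out(deltas=[{"wx": -0.04, "wy": 0, "wz": 0, "tx": 0, "ty": -0.0001, "tz": 0.0004, "gripper": 0.02}, {"wx": -0.04, "wy": 0, "wz": 0, "tx": 0, "ty": -0.0001, "tz": 0.0004, "gripper": 0.02}, {"wx": -0.04, "wy": 0, "wz": 0, "tx": 0, "ty": -0.0001, "tz": 0.0004, "gripper": 0.02}, {"wx": -0.04, "wy": 0, "wz": 0, "tx": 0, "ty": -0.0001, "tz": 0.0004, "gripper": 0.02}])

```text
t: 7.75
eef_pos: [515.2, 208.6, 56.9]
tool_rot: [-1.239, 1.312, -1.21]
contact_force: [0.6, 0.0, -4.5]
opening: 29.8
```

Request:
carry_out(deltas=[{"wx": 0.04, "wy": 0, "wz": 0, "tx": 0, "ty": -0.0001, "tz": -0.0004, "gripper": 0.02}, {"wx": 0.04, "wy": 0, "wz": 0, "tx": 0, "ty": -0.0001, "tz": -0.0004, "gripper": 0.02}, {"wx": 0.04, "wy": 0, "wz": 0, "tx": 0, "ty": -0.0001, "tz": -0.0004, "gripper": 0.02}, {"wx": 0.04, "wy": 0, "wz": 0, "tx": 0, "ty": -0.0001, "tz": -0.0004, "gripper": 0.02}])

```text
t: 8.08
eef_pos: [513.1, 208.7, 57.1]
tool_rot: [-1.123, 1.189, -1.29]
contact_force: [1.0, 1.0, -5.3]
opening: 29.9
```

Request:
carry_out(deltas=[{"wx": -0.04, "wy": 0, "wz": 0, "tx": 0, "ty": -0.0001, "tz": 0.0004, "gripper": 0.02}, {"wx": -0.04, "wy": 0, "wz": 0, "tx": 0, "ty": -0.0001, "tz": 0.0004, "gripper": 0.02}, {"wx": -0.04, "wy": 0, "wz": 0, "tx": 0, "ty": -0.0001, "tz": 0.0004, "gripper": 0.02}, {"wx": -0.04, "wy": 0, "wz": 0, "tx": 0, "ty": -0.0001, "tz": 0.0004, "gripper": 0.02}])

```text
t: 8.42
eef_pos: [515.3, 208.6, 57.8]
tool_rot: [-1.239, 1.312, -1.211]
contact_force: [1.5, 0.2, -4.6]
opening: 30.3
```

Request:
carry_out(deltas=[{"wx": 0.04, "wy": 0, "wz": 0, "tx": 0, "ty": -0.0001, "tz": -0.0004, "gripper": 0.02}, {"wx": 0.04, "wy": 0, "wz": 0, "tx": 0, "ty": -0.0001, "tz": -0.0004, "gripper": 0.02}, {"wx": 0.04, "wy": 0, "wz": 0, "tx": 0, "ty": -0.0001, "tz": -0.0004, "gripper": 0.02}, {"wx": 0.04, "wy": 0, "wz": 0, "tx": 0, "ty": -0.0001, "tz": -0.0004, "gripper": 0.02}])

```text
t: 8.75
eef_pos: [513.1, 208.7, 57.9]
tool_rot: [-1.123, 1.189, -1.29]
contact_force: [2.1, 0.5, -4.4]
opening: 29.8
```

Request:
carry_out(deltas=[{"wx": -0.04, "wy": 0, "wz": 0, "tx": 0, "ty": -0.0001, "tz": 0.0004, "gripper": 0.02}, {"wx": -0.04, "wy": 0, "wz": 0, "tx": 0, "ty": -0.0001, "tz": 0.0004, "gripper": 0.02}, {"wx": -0.04, "wy": 0, "wz": 0, "tx": 0, "ty": -0.0001, "tz": 0.0004, "gripper": 0.02}, {"wx": -0.04, "wy": 0, "wz": 0, "tx": 0, "ty": -0.0001, "tz": 0.0004, "gripper": 0.02}, {"wx": 0.04, "wy": 0, "wz": 0, "tx": 0, "ty": -0.0001, "tz": -0.0004, "gripper": 0.02}, {"wx": 0.04, "wy": 0, "wz": 0, "tx": 0, "ty": -0.0001, "tz": -0.0004, "gripper": 0.02}, {"wx": 0.04, "wy": 0, "wz": 0, "tx": 0, "ty": -0.0001, "tz": -0.0004, "gripper": 0.02}, {"wx": 0.04, "wy": 0, "wz": 0, "tx": 0, "ty": -0.0001, "tz": -0.0004, "gripper": 0.02}])

```text
t: 9.42
eef_pos: [513.2, 208.8, 58.9]
tool_rot: [-1.122, 1.189, -1.29]
contact_force: [0.9, -0.5, -6.7]
opening: 29.6
```

```bash
python3 - <<'E'
from h import *
s,p,R=pose();print(s["t"],p,s["contact_force"])
im=viewer.grab_frame("side")[:,:,::-1]
cv2.imwrite("pics/side3.png",cv2.resize(im[200:300,130:260],None,fx=6,fy=6,interpolation=cv2.INTER_CUBIC))
E
```

```text
9.4167 [513.155 208.755  58.881] [ 0.859 -0.546 -6.731]
```

View pics/side3.png

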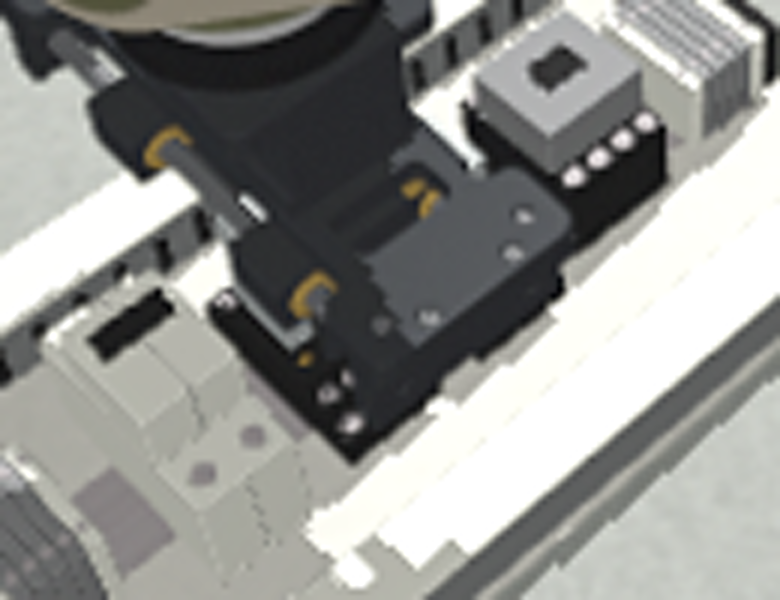

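Request:
carry_out(deltas=[{"wx": -0.04, "wy": 0, "wz": 0, "tx": 0, "ty": -0.0001, "tz": 0.0004, "gripper": 0.02}, {"wx": -0.04, "wy": 0, "wz": 0, "tx": 0, "ty": -0.0001, "tz": 0.0004, "gripper": 0.02}, {"wx": -0.04, "wy": 0, "wz": 0, "tx": 0, "ty": -0.0001, "tz": 0.0004, "gripper": 0.02}, {"wx": -0.04, "wy": 0, "wz": 0, "tx": 0, "ty": -0.0001, "tz": 0.0004, "gripper": 0.02}, {"wx": 0.04, "wy": 0, "wz": 0, "tx": 0, "ty": -0.0001, "tz": -0.0004, "gripper": 0.02}, {"wx": 0.04, "wy": 0, "wz": 0, "tx": 0, "ty": -0.0001, "tz": -0.0004, "gripper": 0.02}, {"wx": 0.04, "wy": 0, "wz": 0, "tx": 0, "ty": -0.0001, "tz": -0.0004, "gripper": 0.02}, {"wx": 0.04, "wy": 0, "wz": 0, "tx": 0, "ty": -0.0001, "tz": -0.0004, "gripper": 0.02}])

```text
t: 10.13
eef_pos: [513.3, 208.7, 60.0]
tool_rot: [-1.123, 1.189, -1.29]
contact_force: [1.0, 0.2, -4.6]
opening: 29.5
```

Request:
carry_out(deltas=[{"wx": -0.04, "wy": 0, "wz": 0, "tx": 0, "ty": -0.0001, "tz": 0.0004, "gripper": 0.02}, {"wx": -0.04, "wy": 0, "wz": 0, "tx": 0, "ty": -0.0001, "tz": 0.0004, "gripper": 0.02}, {"wx": -0.04, "wy": 0, "wz": 0, "tx": 0, "ty": -0.0001, "tz": 0.0004, "gripper": 0.02}, {"wx": -0.04, "wy": 0, "wz": 0, "tx": 0, "ty": -0.0001, "tz": 0.0004, "gripper": 0.02}, {"wx": 0.04, "wy": 0, "wz": 0, "tx": 0, "ty": -0.0001, "tz": -0.0004, "gripper": 0.02}, {"wx": 0.04, "wy": 0, "wz": 0, "tx": 0, "ty": -0.0001, "tz": -0.0004, "gripper": 0.02}, {"wx": 0.04, "wy": 0, "wz": 0, "tx": 0, "ty": -0.0001, "tz": -0.0004, "gripper": 0.02}, {"wx": 0.04, "wy": 0, "wz": 0, "tx": 0, "ty": -0.0001, "tz": -0.0004, "gripper": 0.02}])

```text
t: 10.8
eef_pos: [513.8, 208.8, 62.3]
tool_rot: [-1.121, 1.188, -1.291]
contact_force: [-3.7, -1.4, 10.9]
opening: 29.7
```

Request:
carry_out(deltas=[{"wx": -0.04, "wy": 0, "wz": 0, "tx": 0, "ty": -0.0001, "tz": 0.0004, "gripper": 0.02}, {"wx": -0.04, "wy": 0, "wz": 0, "tx": 0, "ty": -0.0001, "tz": 0.0004, "gripper": 0.02}, {"wx": -0.04, "wy": 0, "wz": 0, "tx": 0, "ty": -0.0001, "tz": 0.0004, "gripper": 0.02}, {"wx": -0.04, "wy": 0, "wz": 0, "tx": 0, "ty": -0.0001, "tz": 0.0004, "gripper": 0.02}, {"wx": 0.04, "wy": 0, "wz": 0, "tx": 0, "ty": -0.0001, "tz": -0.0004, "gripper": 0.02}, {"wx": 0.04, "wy": 0, "wz": 0, "tx": 0, "ty": -0.0001, "tz": -0.0004, "gripper": 0.02}, {"wx": 0.04, "wy": 0, "wz": 0, "tx": 0, "ty": -0.0001, "tz": -0.0004, "gripper": 0.02}, {"wx": 0.04, "wy": 0, "wz": 0, "tx": 0, "ty": -0.0001, "tz": -0.0004, "gripper": 0.02}])

```text
t: 11.47
eef_pos: [514.4, 208.7, 62.8]
tool_rot: [-1.12, 1.187, -1.291]
contact_force: [-0.1, -0.4, 3.3]
opening: 30.1
```

Request:
carry_out(deltas=[{"wx": -0.04, "wy": 0, "wz": 0, "tx": 0, "ty": -0.0001, "tz": 0.0004, "gripper": 0.02}, {"wx": -0.04, "wy": 0, "wz": 0, "tx": 0, "ty": -0.0001, "tz": 0.0004, "gripper": 0.02}, {"wx": -0.04, "wy": 0, "wz": 0, "tx": 0, "ty": -0.0001, "tz": 0.0004, "gripper": 0.02}, {"wx": -0.04, "wy": 0, "wz": 0, "tx": 0, "ty": -0.0001, "tz": 0.0004, "gripper": 0.02}, {"wx": 0.04, "wy": 0, "wz": 0, "tx": 0, "ty": -0.0001, "tz": -0.0004, "gripper": 0.02}, {"wx": 0.04, "wy": 0, "wz": 0, "tx": 0, "ty": -0.0001, "tz": -0.0004, "gripper": 0.02}, {"wx": 0.04, "wy": 0, "wz": 0, "tx": 0, "ty": -0.0001, "tz": -0.0004, "gripper": 0.02}, {"wx": 0.04, "wy": 0, "wz": 0, "tx": 0, "ty": -0.0001, "tz": -0.0004, "gripper": 0.02}])

```text
t: 12.13
eef_pos: [513.7, 208.7, 63.0]
tool_rot: [-1.122, 1.188, -1.29]
contact_force: [-0.2, 0.3, -0.2]
opening: 29.8
```

Request:
carry_out(deltas=[{"wx": -0.04, "wy": 0, "wz": 0, "tx": 0, "ty": -0.0002, "tz": 0.0004, "gripper": 0.02}, {"wx": -0.04, "wy": 0, "wz": 0, "tx": 0, "ty": -0.0002, "tz": 0.0004, "gripper": 0.02}, {"wx": -0.04, "wy": 0, "wz": 0, "tx": 0, "ty": -0.0002, "tz": 0.0004, "gripper": 0.02}, {"wx": -0.04, "wy": 0, "wz": 0, "tx": 0, "ty": -0.0002, "tz": 0.0004, "gripper": 0.02}])

```text
t: 12.47
eef_pos: [515.2, 208.7, 63.9]
tool_rot: [-1.239, 1.313, -1.21]
contact_force: [1.0, 0.1, -1.5]
opening: 29.7
```

Request:
carry_out(deltas=[{"wx": 0.04, "wy": 0, "wz": 0, "tx": 0, "ty": -0.0003, "tz": -0.0004, "gripper": 0.02}, {"wx": 0.04, "wy": 0, "wz": 0, "tx": 0, "ty": -0.0003, "tz": -0.0004, "gripper": 0.02}])

```text
t: 12.63
eef_pos: [515.2, 208.5, 64.1]
tool_rot: [-1.179, 1.25, -1.253]
contact_force: [0.3, 0.2, -1.0]
opening: 29.6
```

```bash
python3 - <<'E'
from h import *
s,p,R=pose();print(s["t"],p,R[:,1],s["contact_force"])
im=viewer.grab_frame("side")[:,:,::-1]
cv2.imwrite("pics/side4.png",cv2.resize(im[200:300,130:260],None,fx=6,fy=6,interpolation=cv2.INTER_CUBIC))
E
```

```text
12.6333 [515.176 208.515  64.147] [ 0.002  0.    -1.   ] [ 0.3    0.211 -1.032]
```

View pics/side4.png

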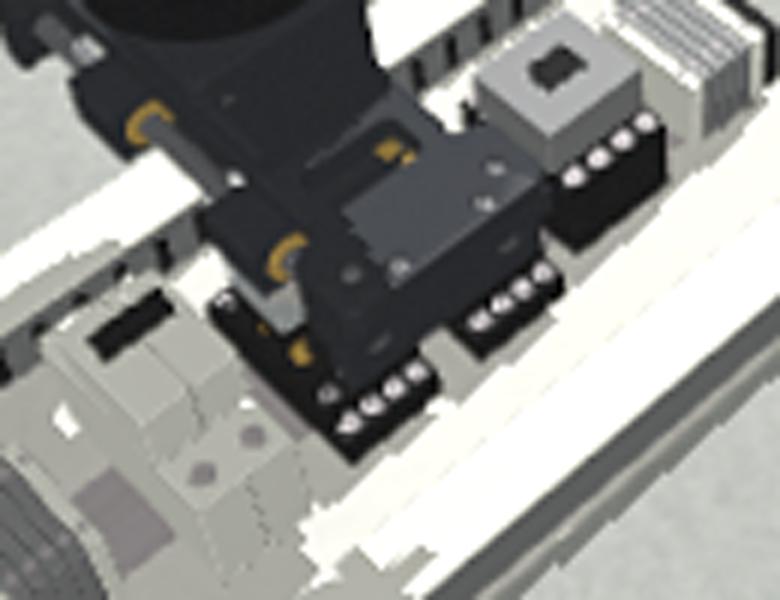

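Request:
carry_out(deltas=[{"wx": 0, "wy": 0, "wz": 0, "tx": 0, "ty": -0.0005, "tz": 0, "gripper": 0.02}, {"wx": 0, "wy": 0, "wz": 0, "tx": 0, "ty": -0.0005, "tz": 0, "gripper": 0.02}])

```text
t: 12.85
eef_pos: [514.1, 208.7, 65.5]
tool_rot: [-1.182, 1.252, -1.251]
contact_force: [-1.0, 0.6, 0.1]
opening: 29.9
```

Request:
carry_out(deltas=[{"wx": 0, "wy": 0, "wz": 0, "tx": 0, "ty": -0.001, "tz": 0, "gripper": 0.02}, {"wx": 0, "wy": 0, "wz": 0, "tx": 0, "ty": -0.002, "tz": 0, "gripper": 0.02}])

```text
t: 13.02
eef_pos: [514.0, 208.6, 68.4]
tool_rot: [-1.182, 1.252, -1.251]
contact_force: [0.4, -0.5, -0.9]
opening: 29.7
```

Request:
carry_out(deltas=[{"wx": 0, "wy": 0, "wz": 0, "tx": 0, "ty": -0.004, "tz": 0, "gripper": 0.02}, {"wx": 0, "wy": 0, "wz": 0, "tx": 0, "ty": -0.008, "tz": 0, "gripper": 0.02}, {"wx": 0, "wy": 0, "wz": 0, "tx": 0, "ty": -0.012, "tz": 0, "gripper": 0.02}, {"wx": 0, "wy": 0, "wz": 0, "tx": 0, "ty": -0.012, "tz": 0, "gripper": 0.02}, {"wx": 0, "wy": 0, "wz": 0, "tx": 0, "ty": -0.012, "tz": 0, "gripper": 0.02}, {"wx": 0, "wy": 0, "wz": 0, "tx": 0, "ty": -0.012, "tz": 0, "gripper": 0.02}, {"wx": 0, "wy": 0, "wz": 0, "tx": 0, "ty": -0.012, "tz": 0, "gripper": 0.02}, {"wx": 0, "wy": 0, "wz": 0, "tx": 0, "ty": -0.008, "tz": 0, "gripper": 0.02}, {"wx": 0, "wy": 0, "wz": 0, "tx": 0, "ty": -0.004, "tz": 0, "gripper": 0.02}])

```text
t: 13.77
eef_pos: [514.1, 208.8, 154.0]
tool_rot: [-1.18, 1.25, -1.252]
contact_force: [0.3, 0.3, -0.2]
opening: 29.5
```

Request:
carry_out(deltas=[{"wx": 0, "wy": 0.04, "wz": 0, "tx": 0.008, "ty": 0, "tz": 0.001, "gripper": 0.02}, {"wx": 0, "wy": 0, "wz": 0, "tx": 0.016, "ty": 0, "tz": 0.002, "gripper": 0.02}, {"wx": 0, "wy": 0, "wz": 0, "tx": 0.024, "ty": 0, "tz": 0.003, "gripper": 0.02}, {"wx": 0, "wy": 0, "wz": 0, "tx": 0.03, "ty": 0, "tz": 0.0035, "gripper": 0.02}, {"wx": 0, "wy": 0, "wz": 0, "tx": 0.03, "ty": 0, "tz": 0.0035, "gripper": 0.02}, {"wx": 0, "wy": 0, "wz": 0, "tx": 0.03, "ty": 0, "tz": 0.0035, "gripper": 0.02}, {"wx": 0, "wy": 0, "wz": 0, "tx": 0.03, "ty": 0, "tz": 0.0035, "gripper": 0.02}, {"wx": 0, "wy": 0, "wz": 0, "tx": 0.03, "ty": 0, "tz": 0.0035, "gripper": 0.02}, {"wx": 0, "wy": 0, "wz": 0, "tx": 0.03, "ty": 0, "tz": 0.0035, "gripper": 0.02}, {"wx": 0, "wy": 0, "wz": 0, "tx": 0.03, "ty": 0, "tz": 0.0035, "gripper": 0.02}])

```text
t: 14.6
eef_pos: [519.1, -52.4, 152.3]
tool_rot: [-1.162, 1.281, -1.28]
contact_force: [0.7, 0.8, -0.8]
opening: 29.6
```

```bash
python3 - <<'E'
from h import *
s,p,R=pose();print(s["t"],p,R,s["joint_positions"],s["contact_force"],s["opening"])
print(delta([540,-210,p[2]],R))
for n in("side","top"):
  im=viewer.grab_frame(n)[:,:,::-1]
  cv2.imwrite(f"pics/{n}5.png",im)
E
```

```text
14.6 [519.061 -52.444 152.338] [[-0.097 -0.     0.995]
 [-0.995  0.    -0.097]
 [-0.    -1.    -0.   ]] [-0.328  0.414  1.515  0.     1.213 -0.231] [ 0.662  0.827 -0.79 ] 29.606571296886653
(array([ 0.155, -0.   ,  0.036]), array([0., 0., 0.]))
```

View pics/side5.png

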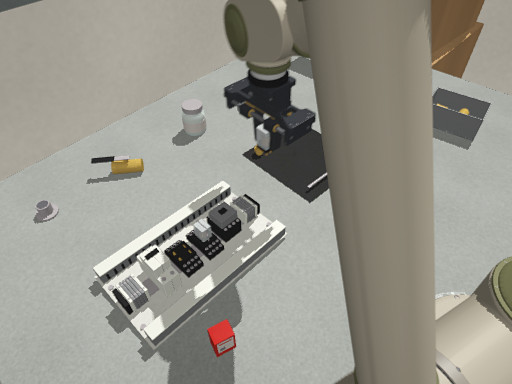

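Request:
carry_out(deltas=[{"wx": 0, "wy": 0, "wz": 0, "tx": 0.03, "ty": 0, "tz": 0.007, "gripper": 0.02}, {"wx": 0, "wy": 0, "wz": 0, "tx": 0.03, "ty": 0, "tz": 0.007, "gripper": 0.02}, {"wx": 0, "wy": 0, "wz": 0, "tx": 0.03, "ty": 0, "tz": 0.007, "gripper": 0.02}, {"wx": 0, "wy": 0, "wz": 0, "tx": 0.03, "ty": 0, "tz": 0.007, "gripper": 0.02}, {"wx": 0, "wy": 0, "wz": 0, "tx": 0.02, "ty": 0, "tz": 0.005, "gripper": 0.02}, {"wx": 0, "wy": 0, "wz": 0, "tx": 0.015, "ty": 0, "tz": 0.003, "gripper": 0.02}, {"wx": 0, "wy": 0.06, "wz": 0, "tx": 0, "ty": 0, "tz": 0, "gripper": 0.02}, {"wx": 0, "wy": 0.12, "wz": 0, "tx": 0, "ty": 0, "tz": 0, "gripper": 0.02}, {"wx": 0, "wy": 0.12, "wz": 0, "tx": 0, "ty": 0, "tz": 0, "gripper": 0.02}, {"wx": 0, "wy": 0.12, "wz": 0, "tx": 0, "ty": 0, "tz": 0, "gripper": 0.02}])

```text
t: 15.53
eef_pos: [540.2, -207.9, 152.2]
tool_rot: [-0.915, 1.583, -1.582]
contact_force: [0.4, 0.0, -0.5]
opening: 29.7
```

Request:
carry_out(deltas=[{"wx": 0, "wy": 0.06, "wz": 0, "tx": 0, "ty": 0.02, "tz": 0, "gripper": 0.02}, {"wx": 0, "wy": 0, "wz": 0, "tx": 0, "ty": 0.03, "tz": 0, "gripper": 0.02}, {"wx": 0, "wy": 0, "wz": 0, "tx": 0, "ty": 0.03, "tz": 0, "gripper": 0.02}, {"wx": 0, "wy": 0, "wz": 0, "tx": 0, "ty": 0.02, "tz": 0, "gripper": 0.02}, {"wx": 0, "wy": 0, "wz": 0, "tx": 0, "ty": 0.01, "tz": 0, "gripper": 0.02}, {"wx": 0, "wy": 0, "wz": 0, "tx": 0, "ty": 0.005, "tz": 0, "gripper": 0.02}, {"wx": 0, "wy": 0, "wz": 0, "tx": 0, "ty": 0, "tz": 0, "gripper": 0.02}])

```text
t: 16.12
eef_pos: [540.3, -208.3, 37.1]
tool_rot: [-0.879, 1.621, -1.619]
contact_force: [-0.2, 0.5, -1.7]
opening: 29.9
```

```bash
python3 - <<'E'
from h import *
s,p,R=pose();print(s["t"],p,R,s["joint_positions"],s["contact_force"],s["opening"])
for n in("side","top"):
  im=viewer.grab_frame(n)[:,:,::-1]
  cv2.imwrite(f"pics/{n}6.png",im)
E
```

```text
16.1167 [ 540.265 -208.314   37.093] [[-0.545 -0.001  0.838]
 [-0.838  0.001 -0.545]
 [-0.    -1.    -0.001]] [-0.572  0.645  1.479  0.     1.018  0.004] [-0.169  0.526 -1.735] 29.884073186356197
```

View pics/side6.png

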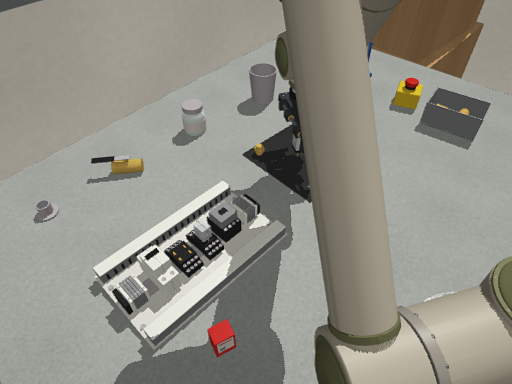

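Request:
carry_out(deltas=[{"wx": 0, "wy": 0, "wz": 0, "tx": 0, "ty": 0.005, "tz": 0, "gripper": 0.02}, {"wx": 0, "wy": 0, "wz": 0, "tx": 0, "ty": 0.004, "tz": 0, "gripper": 0.02}, {"wx": 0, "wy": 0, "wz": 0, "tx": 0, "ty": 0.002, "tz": 0, "gripper": 0.02}, {"wx": 0, "wy": 0, "wz": 0, "tx": 0, "ty": 0, "tz": 0, "gripper": 0.02}])

```text
t: 16.55
eef_pos: [540.0, -208.7, 26.1]
tool_rot: [-0.879, 1.621, -1.62]
contact_force: [0.7, -0.5, -1.6]
opening: 30.0
```

Request:
carry_out(deltas=[{"wx": 0, "wy": 0, "wz": 0, "tx": 0, "ty": 0.001, "tz": 0, "gripper": 0.02}, {"wx": 0, "wy": 0, "wz": 0, "tx": 0, "ty": 0, "tz": 0, "gripper": 0.02}])

```text
t: 16.72
eef_pos: [540.2, -208.8, 25.4]
tool_rot: [-0.879, 1.62, -1.62]
contact_force: [-0.5, -0.2, -0.8]
opening: 29.6
```

Request:
carry_out(deltas=[{"wx": 0, "wy": 0, "wz": 0, "tx": 0, "ty": 0.001, "tz": 0, "gripper": 0.02}, {"wx": 0, "wy": 0, "wz": 0, "tx": 0, "ty": 0, "tz": 0, "gripper": 0.02}])

```text
t: 16.88
eef_pos: [540.2, -208.8, 24.3]
tool_rot: [-0.879, 1.62, -1.62]
contact_force: [0.0, -0.6, -0.4]
opening: 29.5
```

Request:
carry_out(deltas=[{"wx": 0, "wy": 0, "wz": 0, "tx": 0, "ty": 0.001, "tz": 0, "gripper": 0.02}, {"wx": 0, "wy": 0, "wz": 0, "tx": 0, "ty": 0, "tz": 0, "gripper": 0.02}])

```text
t: 17.05
eef_pos: [540.2, -208.7, 23.3]
tool_rot: [-0.879, 1.62, -1.62]
contact_force: [0.5, -0.8, -0.9]
opening: 29.8
```

Request:
carry_out(deltas=[{"wx": 0, "wy": 0, "wz": 0, "tx": 0, "ty": 0.0005, "tz": 0, "gripper": 0.02}, {"wx": 0, "wy": 0, "wz": 0, "tx": 0, "ty": 0, "tz": 0, "gripper": 0.02}])

```text
t: 17.22
eef_pos: [540.2, -208.7, 22.8]
tool_rot: [-0.879, 1.62, -1.62]
contact_force: [0.2, -0.1, -1.8]
opening: 30.2
```

Request:
carry_out(deltas=[{"wx": 0, "wy": 0, "wz": 0, "tx": 0, "ty": 0.0005, "tz": 0, "gripper": 0.02}, {"wx": 0, "wy": 0, "wz": 0, "tx": 0, "ty": 0, "tz": 0, "gripper": 0.02}])

```text
t: 17.38
eef_pos: [540.2, -208.7, 22.3]
tool_rot: [-0.879, 1.62, -1.62]
contact_force: [-0.6, 0.4, -1.5]
opening: 29.8
```

Request:
carry_out(deltas=[{"wx": 0, "wy": 0, "wz": 0, "tx": 0, "ty": 0.0005, "tz": 0, "gripper": 0.02}, {"wx": 0, "wy": 0, "wz": 0, "tx": 0, "ty": 0, "tz": 0, "gripper": 0.02}])

```text
t: 17.55
eef_pos: [540.2, -208.7, 21.8]
tool_rot: [-0.879, 1.62, -1.62]
contact_force: [-0.7, -0.7, -0.5]
opening: 29.6
```

Request:
carry_out(deltas=[{"wx": 0, "wy": 0, "wz": 0, "tx": 0, "ty": 0.0005, "tz": 0, "gripper": 0.02}, {"wx": 0, "wy": 0, "wz": 0, "tx": 0, "ty": 0, "tz": 0, "gripper": 0.02}])

```text
t: 17.72
eef_pos: [540.2, -208.7, 21.3]
tool_rot: [-0.879, 1.62, -1.62]
contact_force: [0.2, 0.1, -0.7]
opening: 29.8
```

Request:
carry_out(deltas=[{"wx": 0, "wy": 0, "wz": 0, "tx": 0, "ty": 0.0005, "tz": 0, "gripper": 0.02}, {"wx": 0, "wy": 0, "wz": 0, "tx": 0, "ty": 0, "tz": 0, "gripper": 0.02}])

```text
t: 17.88
eef_pos: [540.2, -208.8, 20.8]
tool_rot: [-0.879, 1.62, -1.62]
contact_force: [0.2, -0.2, -0.1]
opening: 29.6
```

Request:
carry_out(deltas=[{"wx": 0, "wy": 0, "wz": 0, "tx": 0, "ty": 0.0005, "tz": 0, "gripper": 0.02}, {"wx": 0, "wy": 0, "wz": 0, "tx": 0, "ty": 0, "tz": 0, "gripper": 0.02}])

```text
t: 18.05
eef_pos: [540.2, -208.7, 20.3]
tool_rot: [-0.879, 1.62, -1.62]
contact_force: [0.4, -0.2, -1.7]
opening: 29.3
```

Request:
carry_out(deltas=[{"wx": 0, "wy": 0, "wz": 0, "tx": 0, "ty": 0.0005, "tz": 0, "gripper": 0.02}, {"wx": 0, "wy": 0, "wz": 0, "tx": 0, "ty": 0, "tz": 0, "gripper": 0.02}])

```text
t: 18.22
eef_pos: [540.2, -208.7, 19.8]
tool_rot: [-0.879, 1.62, -1.62]
contact_force: [-0.0, 0.3, -0.0]
opening: 29.6
```

```bash
python3 - <<'E'
from h import *
s,p,R=pose();print(s["t"],p,s["contact_force"])
for n in("side","top"):
  im=viewer.grab_frame(n)[:,:,::-1]
  print(proj(n,p))
  cv2.imwrite(f"pics/{n}7.png",cv2.resize(im[110:210,240:340] if n=="side" else im[130:260,280:420],None,fx=5,fy=5,interpolation=cv2.INTER_CUBIC))
E
```

```text
18.2167 [ 540.188 -208.736   19.804] [-0.048  0.276 -0.043]
[299.139 151.103]
[345.057 187.438]
```

View pics/side7.png

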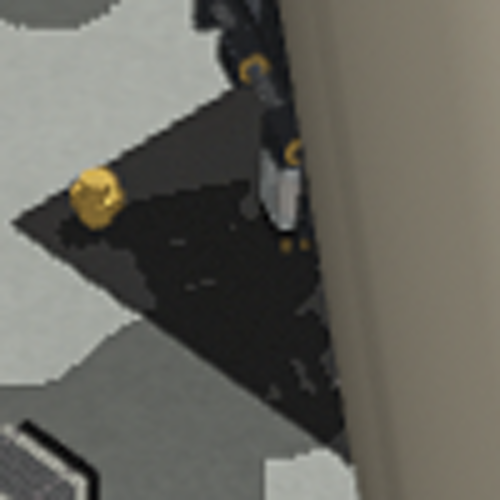

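Request:
carry_out(deltas=[{"wx": 0, "wy": 0, "wz": 0, "tx": 0, "ty": 0.0007, "tz": 0, "gripper": 0.02}, {"wx": 0, "wy": 0, "wz": 0, "tx": 0, "ty": 0, "tz": 0, "gripper": 0.02}])

```text
t: 18.48
eef_pos: [540.3, -208.8, 19.3]
tool_rot: [-0.878, 1.62, -1.62]
contact_force: [-0.4, -0.9, 0.4]
opening: 29.7
```

Request:
carry_out(deltas=[{"wx": 0, "wy": 0, "wz": 0, "tx": 0, "ty": 0.0007, "tz": 0, "gripper": 0.02}, {"wx": 0, "wy": 0, "wz": 0, "tx": 0, "ty": 0, "tz": 0, "gripper": 0.02}])

```text
t: 18.65
eef_pos: [540.3, -208.8, 19.2]
tool_rot: [-0.878, 1.62, -1.621]
contact_force: [-1.9, 0.7, 7.3]
opening: 29.7
```

Request:
carry_out(deltas=[{"wx": 0, "wy": 0, "wz": 0, "tx": 0, "ty": 0.0007, "tz": 0, "gripper": 0.02}, {"wx": 0, "wy": 0, "wz": 0, "tx": 0, "ty": 0, "tz": 0, "gripper": 0.02}])

```text
t: 18.82
eef_pos: [540.4, -208.9, 19.1]
tool_rot: [-0.878, 1.619, -1.621]
contact_force: [-3.6, 2.0, 11.8]
opening: 30.0
```

Request:
carry_out(deltas=[{"wx": 0, "wy": 0, "wz": 0, "tx": 0, "ty": -0.0007, "tz": 0, "gripper": 0.02}, {"wx": 0, "wy": 0, "wz": 0, "tx": 0, "ty": 0, "tz": 0, "gripper": 0.031}, {"wx": 0, "wy": 0, "wz": 0, "tx": 0, "ty": 0, "tz": 0, "gripper": 0.032}, {"wx": 0, "wy": 0, "wz": 0, "tx": 0, "ty": 0, "tz": 0, "gripper": 0.035}, {"wx": 0, "wy": 0, "wz": 0, "tx": 0, "ty": 0, "tz": 0, "gripper": 0.04}, {"wx": 0, "wy": 0, "wz": 0, "tx": 0, "ty": 0, "tz": 0, "gripper": 0.05}, {"wx": 0, "wy": 0, "wz": 0, "tx": 0, "ty": 0, "tz": 0, "gripper": 0.06}, {"wx": 0, "wy": 0, "wz": 0, "tx": 0, "ty": 0, "tz": 0, "gripper": 0.06}])

```text
t: 19.48
eef_pos: [540.2, -208.7, 18.4]
tool_rot: [-0.879, 1.62, -1.62]
contact_force: [0.7, 0.4, 0.9]
opening: 57.7
```

```bash
python3 - <<'E'
from h import *
s,p,R=pose();print(s["t"],p,s["contact_force"],s["opening"])
for n in("side",):
  im=viewer.grab_frame(n)[:,:,::-1]
  cv2.imwrite(f"pics/{n}8.png",cv2.resize(im[110:210,240:340] if n=="side" else im[130:260,280:420],None,fx=6,fy=6,interpolation=cv2.INTER_CUBIC))
E
```

```text
19.4833 [ 540.197 -208.721   18.378] [0.669 0.398 0.873] 57.66315918236516
```

View pics/side8.png

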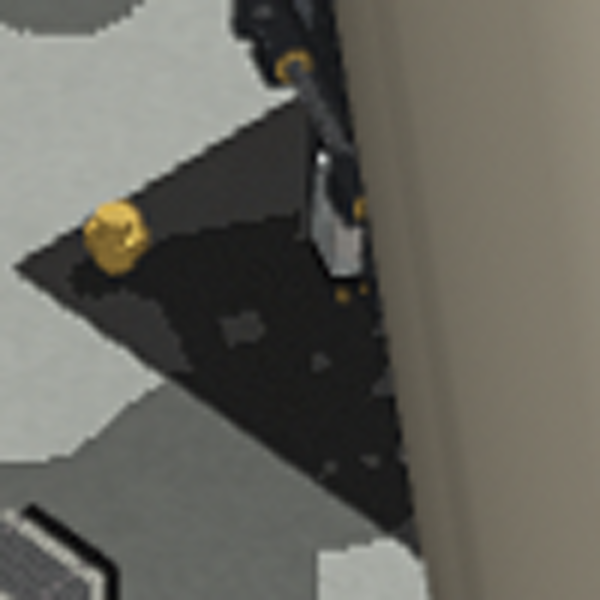

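Request:
carry_out(deltas=[{"wx": 0, "wy": 0, "wz": 0, "tx": 0, "ty": -0.004, "tz": 0, "gripper": 0.07}, {"wx": 0, "wy": 0, "wz": 0, "tx": 0, "ty": -0.012, "tz": 0, "gripper": 0.08}, {"wx": 0, "wy": 0, "wz": 0, "tx": 0, "ty": -0.025, "tz": 0, "gripper": 0.08}, {"wx": 0, "wy": 0, "wz": 0, "tx": 0, "ty": -0.03, "tz": 0, "gripper": 0.08}, {"wx": 0, "wy": 0, "wz": 0, "tx": 0, "ty": -0.03, "tz": 0, "gripper": 0.08}, {"wx": 0, "wy": -0.08, "wz": 0, "tx": 0, "ty": -0.02, "tz": 0, "gripper": 0.08}, {"wx": 0, "wy": -0.12, "wz": 0, "tx": 0, "ty": 0, "tz": 0, "gripper": 0.08}, {"wx": 0, "wy": -0.12, "wz": 0, "tx": 0, "ty": 0, "tz": 0, "gripper": 0.08}, {"wx": 0, "wy": -0.12, "wz": 0, "tx": 0, "ty": 0, "tz": 0, "gripper": 0.08}, {"wx": 0, "wy": -0.12, "wz": 0, "tx": 0, "ty": 0, "tz": 0, "gripper": 0.08}])

```text
t: 20.37
eef_pos: [540.2, -208.7, 139.9]
tool_rot: [-1.204, 1.217, -1.218]
contact_force: [-0.4, 0.2, -0.1]
opening: 80.2
```

Request:
carry_out(deltas=[{"wx": 0, "wy": -0.12, "wz": 0, "tx": 0, "ty": 0, "tz": 0, "gripper": 0.08}, {"wx": 0, "wy": -0.12, "wz": 0, "tx": 0, "ty": 0, "tz": 0, "gripper": 0.08}, {"wx": 0, "wy": -0.12, "wz": 0, "tx": 0, "ty": 0, "tz": 0, "gripper": 0.08}, {"wx": 0, "wy": -0.12, "wz": 0, "tx": 0, "ty": 0, "tz": 0, "gripper": 0.08}, {"wx": 0, "wy": -0.12, "wz": 0, "tx": 0, "ty": 0, "tz": 0, "gripper": 0.08}, {"wx": 0, "wy": -0.12, "wz": 0, "tx": 0, "ty": 0, "tz": 0, "gripper": 0.08}, {"wx": 0, "wy": -0.12, "wz": 0, "tx": 0, "ty": 0, "tz": 0, "gripper": 0.08}, {"wx": 0, "wy": -0.12, "wz": 0, "tx": 0, "ty": 0, "tz": 0, "gripper": 0.08}, {"wx": 0, "wy": -0.05, "wz": 0, "tx": 0, "ty": 0, "tz": 0, "gripper": 0.08}, {"wx": 0, "wy": 0, "wz": 0, "tx": 0, "ty": 0, "tz": 0, "gripper": 0.08}])

```text
t: 21.2
eef_pos: [540.2, -208.7, 139.8]
tool_rot: [-1.523, 0.451, -0.451]
contact_force: [0.3, -0.0, -0.8]
opening: 79.6
```

```bash
cat >> h.py <<'E'
JA=-0.577
U=np.array([np.cos(JA),np.sin(JA),0]);T=np.array([-np.sin(JA),np.cos(JA),0]);Z=np.array([0,0,1.])
E
python3 - <<'E'
from h import *
s,p,R=pose();print(s["t"],p,R,s["joint_positions"])
print("jaw az of relay est", np.arctan2(-.545,.838))
C=np.array([540.2,-208.7,39]); L=np.radians(35)
b=np.cos(L)*Z+np.sin(L)*U
G=C+8*U+5*Z; tcp=G-19*b
Rt=rot(b,T)
print("pre",tcp+85*b, delta(tcp+85*b,Rt)); print("grasp",tcp)
for n in("side","top"):
  im=viewer.grab_frame(n)[:,:,::-1]; print(proj(n,C+26*Z))
  cv2.imwrite(f"pics/{n}9.png",cv2.resize(im[110:210,240:340] if n=="side" else im[130:260,280:420],None,fx=5,fy=5,interpolation=cv2.INTER_CUBIC))
E
```

```text
21.2 [ 540.166 -208.745  139.766] [[ 0.839  0.     0.545]
 [-0.545 -0.     0.839]
 [ 0.    -1.     0.   ]] [-0.573  0.517  1.37   0.     1.254 -1.568]
jaw az of relay est -0.5766268456645061
pre [ 578.632 -233.715   98.064] (array([0.046, 0.042, 0.   ]), array([0.   , 0.001, 0.611]))
grasp [ 537.771 -207.119   28.436]
[300.438 137.294]
[349.283 184.642]
```

View pics/side9.png

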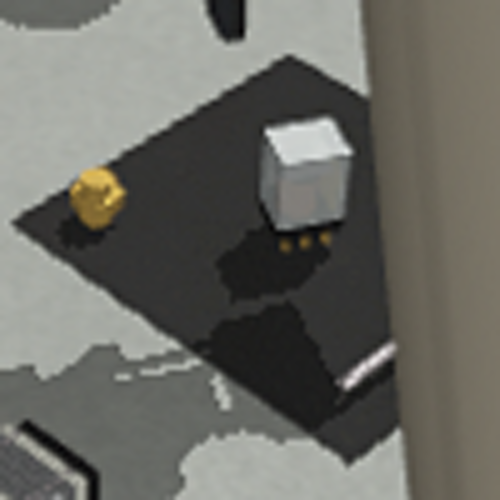

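View pics/top9.png

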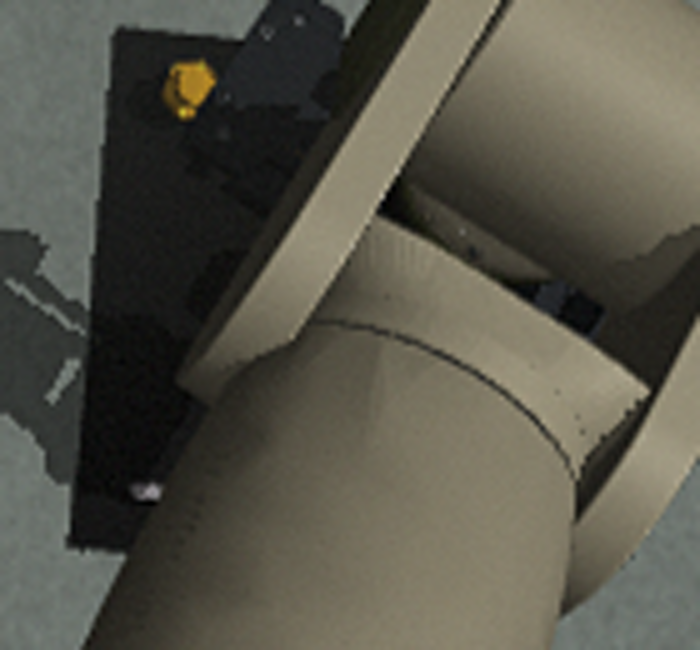

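Request:
carry_out(deltas=[{"wx": 0, "wy": 0, "wz": 0, "tx": 0.02, "ty": 0.01, "tz": 0, "gripper": 0.08}, {"wx": 0, "wy": 0, "wz": 0, "tx": 0.02, "ty": 0.02, "tz": 0, "gripper": 0.08}, {"wx": 0, "wy": 0, "wz": 0.091, "tx": 0.006, "ty": 0.012, "tz": 0, "gripper": 0.08}, {"wx": 0, "wy": 0, "wz": 0.12, "tx": 0, "ty": 0, "tz": 0, "gripper": 0.08}, {"wx": 0, "wy": 0, "wz": 0.12, "tx": 0, "ty": 0, "tz": 0, "gripper": 0.08}, {"wx": 0, "wy": 0, "wz": 0.12, "tx": 0, "ty": 0, "tz": 0, "gripper": 0.08}, {"wx": 0, "wy": 0, "wz": 0.12, "tx": 0, "ty": 0, "tz": 0, "gripper": 0.08}, {"wx": 0, "wy": 0, "wz": 0.04, "tx": 0, "ty": 0, "tz": 0, "gripper": 0.08}, {"wx": 0, "wy": 0, "wz": 0, "tx": 0, "ty": 0, "tz": 0, "gripper": 0.08}])

```text
t: 22.05
eef_pos: [578.9, -234.3, 95.3]
tool_rot: [-1.3, 0.884, 0.028]
contact_force: [0.3, -0.3, 0.2]
opening: 80.2
```

```bash
cat > g.py <<'E'
from h import *
s,p,R=pose();print(s["t"],p,s["joint_positions"],s["contact_force"])
C=np.array([540.2,-208.7,39]); L=np.radians(35)
b=np.cos(L)*Z+np.sin(L)*U
G=C+8*U+5*Z; tcp=G-19*b
Rt=rot(b,T)
print(delta(tcp,Rt))
E
python3 g.py
```

```text
22.05 [ 578.918 -234.272   95.285] [-0.575  0.919  0.808  0.002  2.03  -1.565] [ 0.305 -0.33   0.24 ]
(array([-0.002,  0.083,  0.   ]), array([-0.001, -0.003, -0.004]))
```

Request:
carry_out(deltas=[{"wx": 0, "wy": 0, "wz": 0, "tx": -0.0015, "ty": 0.015, "tz": 0, "gripper": 0.08}, {"wx": 0, "wy": 0, "wz": 0, "tx": 0, "ty": 0.02, "tz": 0, "gripper": 0.08}, {"wx": 0, "wy": 0, "wz": 0, "tx": 0, "ty": 0.02, "tz": 0, "gripper": 0.08}, {"wx": 0, "wy": 0, "wz": 0, "tx": 0, "ty": 0.015, "tz": 0, "gripper": 0.08}, {"wx": 0, "wy": 0, "wz": 0, "tx": 0, "ty": 0.009, "tz": 0, "gripper": 0.08}, {"wx": 0, "wy": 0, "wz": 0, "tx": 0, "ty": 0.004, "tz": 0, "gripper": 0.08}, {"wx": 0, "wy": 0, "wz": 0, "tx": 0, "ty": 0, "tz": 0, "gripper": 0.08}])

```text
t: 22.63
eef_pos: [537.7, -207.0, 30.6]
tool_rot: [-1.302, 0.88, 0.025]
contact_force: [-0.5, -0.3, -0.2]
opening: 79.9
```

```bash
python3 g.py; python3 - <<'E'
from h import *
im=viewer.grab_frame("side")[:,:,::-1]
cv2.imwrite(f"pics/side10.png",cv2.resize(im[80:210,230:360],None,fx=4.5,fy=4.5,interpolation=cv2.INTER_CUBIC))
E
```

```text
22.6333 [ 537.677 -207.033   30.557] [-0.574  0.902  1.056  0.002  1.794 -1.567] [-0.534 -0.335 -0.203]
(array([ 0.001,  0.002, -0.   ]), array([-0.   , -0.001,  0.   ]))
```

View pics/side10.png

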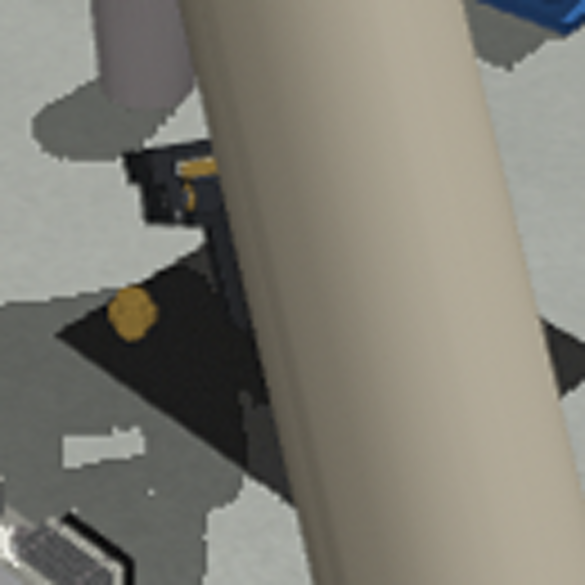

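Request:
carry_out(deltas=[{"wx": 0, "wy": 0, "wz": 0, "tx": 0.0005, "ty": 0.0015, "tz": 0, "gripper": 0.045}, {"wx": 0, "wy": 0, "wz": 0, "tx": 0, "ty": 0, "tz": 0, "gripper": 0.045}, {"wx": 0, "wy": 0, "wz": 0, "tx": 0, "ty": 0, "tz": 0, "gripper": 0.045}, {"wx": 0, "wy": 0, "wz": 0, "tx": 0, "ty": 0, "tz": 0, "gripper": 0.045}, {"wx": 0, "wy": 0, "wz": 0, "tx": 0, "ty": 0, "tz": 0, "gripper": 0.042}, {"wx": 0, "wy": 0, "wz": 0, "tx": 0, "ty": 0, "tz": 0, "gripper": 0.04}, {"wx": 0, "wy": 0, "wz": 0, "tx": 0, "ty": 0, "tz": 0, "gripper": 0.039}, {"wx": 0, "wy": 0, "wz": 0, "tx": 0, "ty": 0, "tz": 0, "gripper": 0.038}, {"wx": 0, "wy": 0, "wz": 0, "tx": 0, "ty": 0, "tz": 0, "gripper": 0.037}])

```text
t: 23.43
eef_pos: [537.4, -207.0, 28.8]
tool_rot: [-1.301, 0.88, 0.026]
contact_force: [-0.0, -0.5, 0.5]
opening: 37.2
```

Request:
carry_out(deltas=[{"wx": 0, "wy": 0, "wz": 0, "tx": 0, "ty": 0, "tz": 0, "gripper": 0.036}, {"wx": 0, "wy": 0, "wz": 0, "tx": 0, "ty": 0, "tz": 0, "gripper": 0.026}, {"wx": 0, "wy": 0, "wz": 0, "tx": 0, "ty": 0, "tz": 0, "gripper": 0.026}, {"wx": 0, "wy": 0, "wz": 0, "tx": 0, "ty": 0, "tz": 0, "gripper": 0.026}, {"wx": 0, "wy": 0, "wz": 0, "tx": 0, "ty": 0, "tz": 0, "gripper": 0.026}])

```text
t: 23.85
eef_pos: [537.4, -207.0, 28.9]
tool_rot: [-1.301, 0.88, 0.026]
contact_force: [-0.3, -0.3, 0.5]
opening: 35.6
```

Request:
carry_out(deltas=[{"wx": 0, "wy": 0, "wz": 0, "tx": -0.003, "ty": -0.0042, "tz": 0, "gripper": 0.026}, {"wx": 0, "wy": 0, "wz": 0, "tx": -0.0115, "ty": -0.0164, "tz": 0, "gripper": 0.026}, {"wx": 0, "wy": 0, "wz": 0, "tx": -0.0143, "ty": -0.0205, "tz": 0, "gripper": 0.026}, {"wx": 0, "wy": 0, "wz": 0, "tx": -0.0143, "ty": -0.0205, "tz": 0, "gripper": 0.026}, {"wx": 0, "wy": 0, "wz": 0, "tx": -0.0143, "ty": -0.0205, "tz": 0, "gripper": 0.026}, {"wx": 0, "wy": 0, "wz": 0, "tx": -0.0057, "ty": -0.0082, "tz": 0, "gripper": 0.026}])

```text
t: 24.35
eef_pos: [538.2, -207.4, 142.4]
tool_rot: [-1.304, 0.876, 0.022]
contact_force: [0.2, -0.3, -1.3]
opening: 35.6
```

Request:
carry_out(deltas=[{"wx": 0, "wy": 0, "wz": -0.08, "tx": 0, "ty": 0, "tz": 0, "gripper": 0.026}, {"wx": 0, "wy": 0, "wz": -0.08, "tx": 0, "ty": 0, "tz": 0, "gripper": 0.026}, {"wx": 0, "wy": 0, "wz": -0.08, "tx": 0, "ty": 0, "tz": 0, "gripper": 0.026}, {"wx": 0, "wy": 0, "wz": -0.08, "tx": 0, "ty": 0, "tz": 0, "gripper": 0.026}, {"wx": 0, "wy": 0, "wz": -0.08, "tx": 0, "ty": 0, "tz": 0, "gripper": 0.026}, {"wx": 0, "wy": 0, "wz": -0.08, "tx": 0, "ty": 0, "tz": 0, "gripper": 0.026}, {"wx": 0, "wy": 0, "wz": -0.08, "tx": 0, "ty": 0, "tz": 0, "gripper": 0.026}, {"wx": 0, "wy": 0, "wz": -0.08, "tx": 0, "ty": 0, "tz": 0, "gripper": 0.026}, {"wx": 0, "wy": 0, "wz": -0.08, "tx": 0, "ty": 0, "tz": 0, "gripper": 0.026}, {"wx": 0, "wy": 0, "wz": -0.08, "tx": 0, "ty": 0, "tz": 0, "gripper": 0.026}])

```text
t: 25.18
eef_pos: [537.3, -206.8, 138.9]
tool_rot: [-1.573, 0.307, -0.602]
contact_force: [-0.9, -0.5, -0.2]
opening: 35.9
```

```bash
python3 - <<'E'
from h import *
s,p,R=pose();print(s["t"],p,R,s["joint_positions"],s["contact_force"],s["opening"])
im=viewer.grab_frame("side")[:,:,::-1]
cv2.imwrite(f"pics/side11.png",im)
E
```

```text
25.1833 [ 537.314 -206.824  138.93 ] [[ 0.822  0.16   0.546]
 [-0.536 -0.104  0.838]
 [ 0.191 -0.982  0.   ]] [-0.573  0.446  1.52  -0.001  0.983 -1.565] [-0.911 -0.498 -0.238] 35.866854421622605
```

View pics/side11.png

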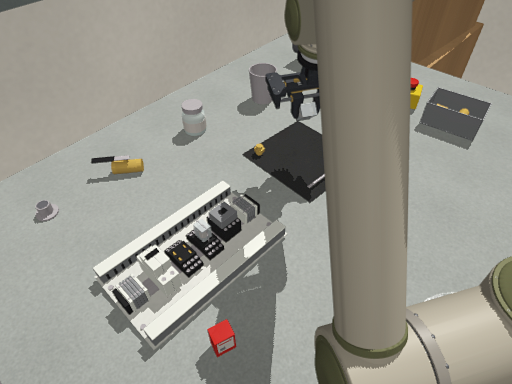

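Request:
carry_out(deltas=[{"wx": 0, "wy": 0, "wz": -0.077, "tx": 0, "ty": 0, "tz": 0, "gripper": 0.026}, {"wx": 0, "wy": 0, "wz": -0.077, "tx": 0, "ty": 0, "tz": 0, "gripper": 0.026}, {"wx": 0, "wy": 0, "wz": -0.077, "tx": 0, "ty": 0, "tz": 0, "gripper": 0.026}, {"wx": 0, "wy": 0, "wz": -0.077, "tx": 0, "ty": 0, "tz": 0, "gripper": 0.026}, {"wx": 0, "wy": 0, "wz": -0.077, "tx": 0, "ty": 0, "tz": 0, "gripper": 0.026}, {"wx": 0, "wy": 0, "wz": -0.077, "tx": 0, "ty": 0, "tz": 0, "gripper": 0.026}, {"wx": 0, "wy": 0, "wz": -0.077, "tx": 0, "ty": 0, "tz": 0, "gripper": 0.026}, {"wx": 0, "wy": 0, "wz": -0.077, "tx": 0, "ty": 0, "tz": 0, "gripper": 0.026}, {"wx": 0, "wy": 0, "wz": -0.077, "tx": 0, "ty": 0, "tz": 0, "gripper": 0.026}, {"wx": 0, "wy": 0, "wz": -0.077, "tx": 0, "ty": 0, "tz": 0, "gripper": 0.026}])

```text
t: 26.07
eef_pos: [562.4, -203.8, 197.6]
tool_rot: [-1.694, -0.205, -1.104]
contact_force: [-0.3, -0.8, 0.2]
opening: 35.8
```

```bash
cat > f.py <<'E'
from h import *
s,p,R=pose();print(s["t"],p,R,s["joint_positions"],s["contact_force"],s["opening"])
# relay axes in tool frame from grasp time lean 35
L=np.radians(35); b=np.cos(L)*Z+np.sin(L)*U; Rg=rot(b,T)
x0=R@Rg.T@U; z0=R@Rg.T@Z
c=p+R@Rg.T@(2.9*U+10.6*Z)
print("plate normal",x0,"top dir",z0,"centre",c)
E
python3 f.py; python3 - <<'E'
from h import *
for n in("side","top"):
  im=viewer.grab_frame(n)[:,:,::-1]
  cv2.imwrite(f"pics/{n}12.png",im)
E
```

```text
26.0667 [ 562.362 -203.751  197.615] [[ 0.559  0.608  0.564]
 [-0.365 -0.431  0.825]
 [ 0.745 -0.667 -0.019]] [-0.512  0.314  1.83  -0.456  0.178 -1.077] [-0.274 -0.819  0.22 ] 35.84357294290819
plate normal [ 0.109 -0.051  0.993] top dir [-0.818  0.562  0.119] centre [ 554.003 -197.94   201.752]
```

View pics/side12.png

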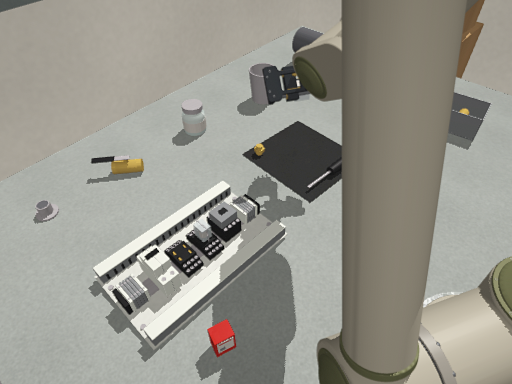

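View pics/top12.png

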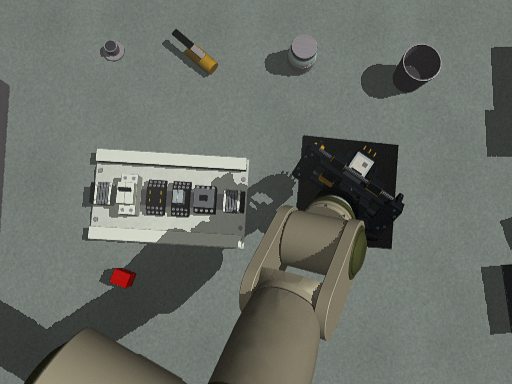

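```bash
cat > kin.py <<'E'
import numpy as np
from scipy.optimize import fsolve
np.set_printoptions(precision=3,suppress=True)
D=[((233.66,-497.88,238.75),(-1.3473,.3812,1.2982,0,1.4636)),((515.01,208.64,238.41),(.172,.391,1.281,0,1.47)),((519.06,-52.44,152.34),(-.328,.414,1.515,0,1.213)),((540.27,-208.3,37.1),(-.572,.645,1.479,0,1.018)),((540.17,-208.75,139.77),(-.573,.517,1.37,0,1.254)),((578.9,-234.27,95.29),(-.575,.919,.808,.002,2.03)),((537.68,-207.03,30.56),(-.574,.902,1.056,.002,1.794)),((537.3,-206.8,138.9),(-.573,.446,1.52,-.001,.983))]
A=[];y=[]
S,C=np.sin,np.cos
for p,q in D:
    j1,j2,j3,_,j5=q;f=j2+j3;g=f+j5
    A+= [[1,0,S(j2),S(f),C(f),S(g),C(g)],[0,1,C(j2),C(f),-S(f),C(g),-S(g)]]
    y+=[p[0]*C(j1)+p[1]*S(j1),p[2]]
A=np.array(A);y=np.array(y)
P,res,rk,sv=np.linalg.lstsq(A,y,rcond=None)
def fk(j2,j3,j5):
    f=j2+j3;g=f+j5
    return np.array([[1,0,S(j2),S(f),C(f),S(g),C(g)],[0,1,C(j2),C(f),-S(f),C(g),-S(g)]])@P
def ik(r,z,lean,guess=(.6,1.4)):
    """lean deg, + = body outward"""
    g=np.pi+np.radians(lean)
    s,_,ok,_=fsolve(lambda v:fk(v[0],v[1],g-v[0]-v[1])-[r,z],guess,full_output=True)
    return s[0],s[1],g-s.sum(),ok==1
if __name__=="__main__":
    print(P,rk,sv,np.abs(A@P-y).max())
    for lab,r,z,l in(("up40",560,28,40),("up50",560,30,50),("up55",560,30,55),("up60",560,32,60),("up60",520,32,60),("fin-30",560,15,-30),("fin-35",560,15,-35),("fin-40",560,15,-40),("fin-30",620,15,-30),("fin-35",620,15,-35),("fin-35",500,15,-35),("fin out55",560,15,55),("fin out60",560,15,60),("up in -30",560,28,-30),("up in -35",560,28,-35)):
        print(lab,r,z,l,np.array(ik(r,z,l)))
E
python3 kin.py
```

```text
[ -0.364 130.838 538.373 351.322 103.943 250.923   0.459] 7 [5.598 4.839 0.747 0.711 0.302 0.274 0.112] 0.5158824602476102
up40 560 28 40 [0.941 1.013 1.885 1.   ]
up50 560 30 50 [1.024 0.903 2.087 1.   ]
up55 560 30 55 [1.066 0.852 2.183 1.   ]
up60 560 32 60 [1.106 0.804 2.278 1.   ]
up60 520 32 60 [1.043 0.971 2.174 1.   ]
fin-30 560 15 -30 [0.601 1.888 0.129 1.   ]
fin-35 560 15 -35 [ 0.613  1.944 -0.027  1.   ]
fin-40 560 15 -40 [ 0.633  1.998 -0.188  1.   ]
fin-30 620 15 -30 [0.654 1.724 0.24  1.   ]
fin-35 620 15 -35 [0.659 1.782 0.09  1.   ]
fin-35 500 15 -35 [ 0.578  2.104 -0.151  1.   ]
fin out55 560 15 55 [1.085 0.855 2.161 1.   ]
fin out60 560 15 60 [1.127 0.806 2.255 1.   ]
up in -30 560 28 -30 [0.574 1.879 0.165 1.   ]
up in -35 560 28 -35 [0.584 1.936 0.01  1.   ]
```

```bash
python3 - <<'E'
from h import *
d,w=delta([545,-205,190],rot(Z,T)); print(d,w)
E
```

```text
[-0.014 -0.005 -0.011] [ 0.027 -0.011  0.839]
```

Request:
carry_out(deltas=[{"wx": 0.003, "wy": -0.001, "wz": 0.06, "tx": 0, "ty": 0, "tz": 0, "gripper": 0.026}, {"wx": 0.003, "wy": -0.001, "wz": 0.08, "tx": 0, "ty": 0, "tz": 0, "gripper": 0.026}, {"wx": 0.003, "wy": -0.001, "wz": 0.08, "tx": 0, "ty": 0, "tz": 0, "gripper": 0.026}, {"wx": 0.003, "wy": -0.001, "wz": 0.09, "tx": 0, "ty": 0, "tz": 0, "gripper": 0.026}, {"wx": 0.003, "wy": -0.001, "wz": 0.09, "tx": 0, "ty": 0, "tz": 0, "gripper": 0.026}, {"wx": 0.003, "wy": -0.001, "wz": 0.09, "tx": 0, "ty": 0, "tz": 0, "gripper": 0.026}, {"wx": 0.003, "wy": -0.001, "wz": 0.09, "tx": 0, "ty": 0, "tz": 0, "gripper": 0.026}, {"wx": 0.003, "wy": -0.001, "wz": 0.09, "tx": 0, "ty": 0, "tz": 0, "gripper": 0.026}, {"wx": 0.003, "wy": -0.001, "wz": 0.09, "tx": 0, "ty": 0, "tz": 0, "gripper": 0.026}, {"wx": 0, "wy": -0.001, "wz": 0.08, "tx": 0, "ty": 0, "tz": 0, "gripper": 0.026}])

```text
t: 27.0
eef_pos: [562.1, -202.2, 195.5]
tool_rot: [-1.515, 0.45, -0.445]
contact_force: [-0.4, -0.0, -0.9]
opening: 35.8
```

```bash
python3 f.py
```

```text
27.0 [ 562.051 -202.221  195.456] [[ 0.841 -0.001  0.541]
 [-0.541  0.009  0.841]
 [-0.006 -1.     0.007]] [-0.547  0.498  1.23   0.008  1.42  -1.547] [-0.365 -0.001 -0.852] 35.75610724750195
plate normal [ 0.689 -0.449  0.569] top dir [-0.481  0.303  0.823] centre [ 558.947 -200.314  205.824]
```

Request:
carry_out(deltas=[{"wx": 0, "wy": 0.06, "wz": 0, "tx": 0, "ty": 0, "tz": 0, "gripper": 0.026}, {"wx": 0, "wy": 0.12, "wz": 0, "tx": 0, "ty": 0, "tz": 0, "gripper": 0.026}, {"wx": 0, "wy": 0.12, "wz": 0, "tx": 0, "ty": 0, "tz": 0, "gripper": 0.026}, {"wx": 0, "wy": 0.12, "wz": 0, "tx": 0, "ty": 0, "tz": 0, "gripper": 0.026}, {"wx": 0, "wy": 0.12, "wz": 0, "tx": 0, "ty": 0, "tz": 0, "gripper": 0.026}, {"wx": 0, "wy": 0.12, "wz": 0, "tx": 0, "ty": 0, "tz": 0, "gripper": 0.026}, {"wx": 0, "wy": 0.12, "wz": 0, "tx": 0, "ty": 0, "tz": 0, "gripper": 0.026}, {"wx": 0, "wy": 0.12, "wz": 0, "tx": 0, "ty": 0, "tz": 0, "gripper": 0.026}, {"wx": 0, "wy": 0.12, "wz": 0, "tx": 0, "ty": 0, "tz": 0, "gripper": 0.026}, {"wx": 0, "wy": 0.12, "wz": 0, "tx": 0, "ty": 0, "tz": 0, "gripper": 0.026}])

```text
t: 27.83
eef_pos: [561.9, -202.0, 194.9]
tool_rot: [-1.13, 1.319, -1.312]
contact_force: [-0.5, -1.0, -1.2]
opening: 35.5
```

Request:
carry_out(deltas=[{"wx": 0, "wy": 0.12, "wz": 0, "tx": 0, "ty": 0, "tz": 0, "gripper": 0.026}, {"wx": 0, "wy": 0.12, "wz": 0, "tx": 0, "ty": 0, "tz": 0, "gripper": 0.026}, {"wx": 0, "wy": 0.12, "wz": 0, "tx": 0, "ty": 0, "tz": 0, "gripper": 0.026}, {"wx": 0, "wy": 0.12, "wz": 0, "tx": 0, "ty": 0, "tz": 0, "gripper": 0.026}, {"wx": 0, "wy": 0.12, "wz": 0, "tx": 0, "ty": 0, "tz": 0, "gripper": 0.026}, {"wx": 0, "wy": 0.12, "wz": 0, "tx": 0, "ty": 0, "tz": 0, "gripper": 0.026}, {"wx": 0, "wy": 0.12, "wz": 0, "tx": 0, "ty": 0, "tz": 0, "gripper": 0.026}, {"wx": 0, "wy": 0.12, "wz": 0, "tx": 0, "ty": 0, "tz": 0, "gripper": 0.026}, {"wx": 0, "wy": 0.12, "wz": 0, "tx": 0, "ty": 0, "tz": 0, "gripper": 0.026}, {"wx": 0, "wy": 0.12, "wz": 0, "tx": 0, "ty": 0, "tz": 0, "gripper": 0.026}])

```text
t: 28.67
eef_pos: [561.9, -202.0, 194.9]
tool_rot: [-0.234, 2.109, -2.094]
contact_force: [-0.2, 0.8, -0.9]
opening: 35.8
```

Request:
carry_out(deltas=[{"wx": 0, "wy": 0.12, "wz": 0, "tx": 0, "ty": 0, "tz": 0, "gripper": 0.026}, {"wx": 0, "wy": 0.12, "wz": 0, "tx": 0, "ty": 0, "tz": 0, "gripper": 0.026}, {"wx": 0, "wy": 0.12, "wz": 0, "tx": 0, "ty": 0, "tz": 0, "gripper": 0.026}, {"wx": 0, "wy": 0.12, "wz": 0, "tx": 0, "ty": 0, "tz": 0, "gripper": 0.026}, {"wx": 0, "wy": 0.12, "wz": 0, "tx": 0, "ty": 0, "tz": 0, "gripper": 0.026}, {"wx": 0, "wy": 0.12, "wz": 0, "tx": 0, "ty": 0, "tz": 0, "gripper": 0.026}, {"wx": 0, "wy": 0.08, "wz": 0, "tx": 0, "ty": 0, "tz": 0, "gripper": 0.026}, {"wx": 0, "wy": 0, "wz": 0, "tx": 0, "ty": 0, "tz": 0, "gripper": 0.026}])

```text
t: 29.33
eef_pos: [561.8, -202.2, 195.0]
tool_rot: [-0.559, -1.902, 1.889]
contact_force: [0.2, 0.6, -0.9]
opening: 35.5
```

```bash
cat > e.py <<'E'
from h import *
import sys
# final pose: relay x0=up, top dir=+U' (outward), U' azimuth J
def final(Cx,Cy,zc,lift=0):
    J=np.arctan2(Cy,Cx)-np.arcsin(117.5/np.hypot(Cx,Cy))
    U2=np.array([np.cos(J),np.sin(J),0]); 
    # relay frame: x0=Z, z0=U2, y0=z0 x x0
    M=np.column_stack([Z,np.cross(U2,Z),U2])
    L=np.radians(35)
    b=M@np.array([np.sin(L),0,np.cos(L)])   # relay coords (x,y,z)
    jaw=M[:,1]     # T equals relay y at grasp (U,T,Z right-handed)
    Rt=rot(b,jaw); c=np.array([Cx,Cy,zc+lift])
    return c+M@np.array([-2.9,0,-10.6]),Rt
E
python3 f.py; python3 - <<'E'
from e import *
from kin import ik
for C in((535,-205),(545,-225),(520,-210)):
    for l in (100,0):
        t,R=final(*C,18,l); print(C,l,t,delta(t,R)); r=np.sqrt(t[0]**2+t[1]**2-117.5**2); print(np.array(ik(r,t[2],55)))
E
```

```text
29.3333 [ 561.844 -202.233  194.983] [[-0.84   0.001 -0.543]
 [ 0.543  0.006 -0.84 ]
 [ 0.002 -1.    -0.006]] [-0.546  0.496  1.234  0.006  1.413  1.598] [ 0.155  0.621 -0.888] 35.47405711657333
plate normal [-0.689  0.441  0.575] top dir [ 0.48  -0.317  0.818] centre [ 564.94  -204.309  205.321]
(535, -205) 100 [ 526.09  -199.258  115.1  ] (array([0.031, 0.08 , 0.017]), array([ 0.006,  0.002, -0.958]))
[0.954 0.854 2.294 1.   ]
(535, -205) 0 [ 526.09  -199.258   15.1  ] (array([0.031, 0.18 , 0.018]), array([ 0.006,  0.002, -0.958]))
[1.069 0.897 2.136 1.   ]
(545, -225) 100 [ 536.205 -219.084  115.1  ] (array([0.012, 0.08 , 0.029]), array([-0.003,  0.02 , -0.958]))
[0.985 0.78  2.337 1.   ]
(545, -225) 0 [ 536.205 -219.084   15.1  ] (array([0.012, 0.18 , 0.029]), array([-0.003,  0.02 , -0.958]))
[1.097 0.824 2.181 1.   ]
(520, -210) 100 [ 511.221 -204.059  115.1  ] (array([0.041, 0.08 , 0.029]), array([-0.005,  0.022, -0.958]))
[0.933 0.905 2.264 1.   ]
(520, -210) 0 [ 511.221 -204.059   15.1  ] (array([0.041, 0.18 , 0.03 ]), array([-0.005,  0.022, -0.958]))
[1.05  0.947 2.104 1.   ]
```

```bash
python3 - <<'E'
from e import *
from kin import ik
for uv,z in(((421,60),90),((403,85),0),((398,75),0),((405,90),0)): print("cup",plane("top",*uv,z))
for C in((522,-228),(515,-225)):
    for l in (100,0):
        t,R=final(*C,18,l); print(C,l,t,delta(t,R)); r=np.sqrt(t[0]**2+t[1]**2-117.5**2); print(np.array(ik(r,t[2],55)))
E
```

```text
cup [ 809.645 -362.521   90.   ]
cup [ 786.311 -352.191    0.   ]
cup [ 810.428 -341.023    0.   ]
cup [ 774.276 -356.578    0.   ]
(522, -228) 100 [ 513.37  -221.845  115.1  ] (array([0.03 , 0.08 , 0.043]), array([-0.016,  0.045, -0.957]))
[0.948 0.868 2.285 1.   ]
(522, -228) 0 [ 513.37  -221.845   15.1  ] (array([0.03 , 0.18 , 0.044]), array([-0.016,  0.045, -0.957]))
[1.064 0.911 2.127 1.   ]
(515, -225) 100 [ 506.388 -218.819  115.1  ] (array([0.037, 0.08 , 0.045]), array([-0.018,  0.048, -0.957]))
[0.935 0.9   2.267 1.   ]
(515, -225) 0 [ 506.388 -218.819   15.1  ] (array([0.037, 0.18 , 0.045]), array([-0.018,  0.048, -0.957]))
[1.052 0.942 2.107 1.   ]
```

Request:
carry_out(deltas=[{"wx": 0, "wy": 0.047, "wz": 0, "tx": 0.006, "ty": 0.005, "tz": 0.01, "gripper": 0.026}, {"wx": -0.016, "wy": 0, "wz": 0, "tx": 0.01, "ty": 0.02, "tz": 0.012, "gripper": 0.026}, {"wx": 0, "wy": 0, "wz": 0, "tx": 0.01, "ty": 0.02, "tz": 0.012, "gripper": 0.026}, {"wx": 0, "wy": 0, "wz": 0, "tx": 0.01, "ty": 0.02, "tz": 0.01, "gripper": 0.026}, {"wx": 0, "wy": 0, "wz": 0, "tx": 0.004, "ty": 0.01, "tz": 0.002, "gripper": 0.026}, {"wx": 0, "wy": 0, "wz": -0.06, "tx": 0, "ty": 0, "tz": 0, "gripper": 0.026}, {"wx": 0, "wy": 0, "wz": -0.09, "tx": 0, "ty": 0, "tz": 0, "gripper": 0.026}, {"wx": 0, "wy": 0, "wz": -0.09, "tx": 0, "ty": 0, "tz": 0, "gripper": 0.026}, {"wx": 0, "wy": 0, "wz": -0.09, "tx": 0, "ty": 0, "tz": 0, "gripper": 0.026}, {"wx": 0, "wy": 0, "wz": -0.09, "tx": 0, "ty": 0, "tz": 0, "gripper": 0.026}])

```text
t: 30.17
eef_pos: [503.6, -216.5, 120.6]
tool_rot: [-0.179, -1.847, 1.571]
contact_force: [0.4, 0.3, -1.9]
opening: 35.8
```

Request:
carry_out(deltas=[{"wx": 0, "wy": 0, "wz": -0.09, "tx": 0, "ty": 0, "tz": 0, "gripper": 0.026}, {"wx": 0, "wy": 0, "wz": -0.09, "tx": 0, "ty": 0, "tz": 0, "gripper": 0.026}, {"wx": 0, "wy": 0, "wz": -0.09, "tx": 0, "ty": 0, "tz": 0, "gripper": 0.026}, {"wx": 0, "wy": 0, "wz": -0.09, "tx": 0, "ty": 0, "tz": 0, "gripper": 0.026}, {"wx": 0, "wy": 0, "wz": -0.09, "tx": 0, "ty": 0, "tz": 0, "gripper": 0.026}, {"wx": 0, "wy": 0, "wz": -0.085, "tx": 0, "ty": 0, "tz": 0, "gripper": 0.026}, {"wx": 0, "wy": 0, "wz": 0, "tx": 0, "ty": 0, "tz": 0, "gripper": 0.026}])

```text
t: 30.75
eef_pos: [503.2, -216.9, 117.7]
tool_rot: [0.295, -1.71, 1.188]
contact_force: [-0.4, 0.3, -2.1]
opening: 35.7
```

```bash
python3 f.py; python3 - <<'E'
from e import *
t,R=final(512,-225,18,60); print(t,delta(t,R))
for n in("side","top"):
  im=viewer.grab_frame(n)[:,:,::-1]
  cv2.imwrite(f"pics/{n}13.png",im)
E
```

```text
30.75 [ 503.205 -216.934  117.693] [[-0.477 -0.659 -0.582]
 [ 0.315  0.49  -0.813]
 [ 0.82  -0.571 -0.026]] [-0.628  0.925  0.914  0.012  2.264  1.554] [-0.376  0.305 -2.068] 35.74855450075325
plate normal [-0.013 -0.023  1.   ] top dir [ 0.813 -0.582 -0.002] centre [ 511.788 -223.168  120.567]
[ 503.408 -218.792   75.1  ] (array([-0.036,  0.023,  0.003]), array([0.011, 0.024, 0.002]))
```

View pics/side13.png

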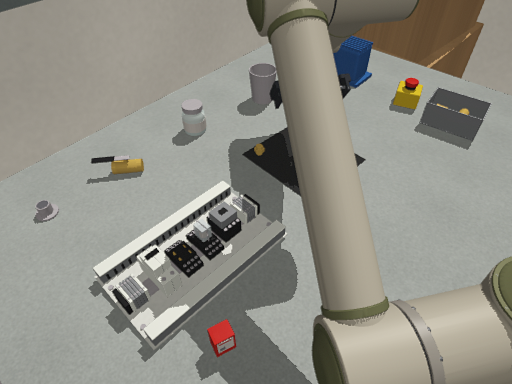

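View pics/top13.png

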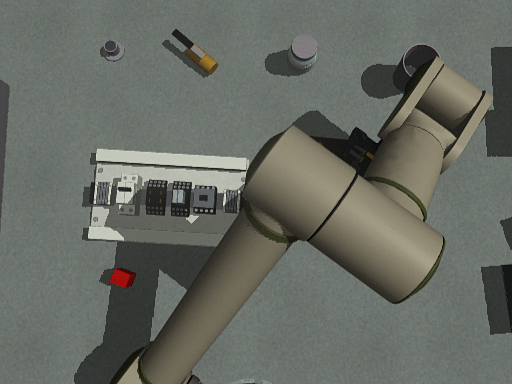

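```bash
python3 - <<'E'
from h import *
for uv in((440,60),(490,95),(465,170),(385,137)):
  print(uv,[plane("top",*uv,z)[:2] for z in(220,262,320)])
# cup rim triangulate: top rim center in top0 (421,62); side0 rim center (263,70)
for a,b in(((421,62),(263,70)),((405,82),(263,100))): print(tri(a,b))
E
python3 - <<'E'
import cv2
a=cv2.imread("pics/top0.png")[35:105,350:450]; cv2.imwrite("pics/cup.png",cv2.resize(a,None,fx=6,fy=6))
a=cv2.imread("pics/side13.png")[20:120,230:380]; cv2.imwrite("pics/cups.png",cv2.resize(a,None,fx=5,fy=5))
E
```

```text
(440, 60) [array([ 754.931, -349.107]), array([ 737.053, -331.424]), array([ 712.364, -307.005])]
(490, 95) [array([ 688.755, -440.24 ]), array([ 674.214, -417.961]), array([ 654.133, -387.196])]
(465, 170) [array([ 547.232, -387.602]), array([ 539.828, -367.978]), array([ 529.603, -340.878])]
(385, 137) [array([ 606.866, -242.525]), array([ 596.454, -230.217]), array([ 582.076, -213.22 ])]
(array([ 800.757, -361.64 ,   95.644]), [np.float64(2.443181536131636), np.float64(2.4431815361319273)])
(array([ 795.051, -358.815,   -4.469]), [np.float64(0.3275368737748845), np.float64(0.3275368737747739)])
```

View pics/cup.png

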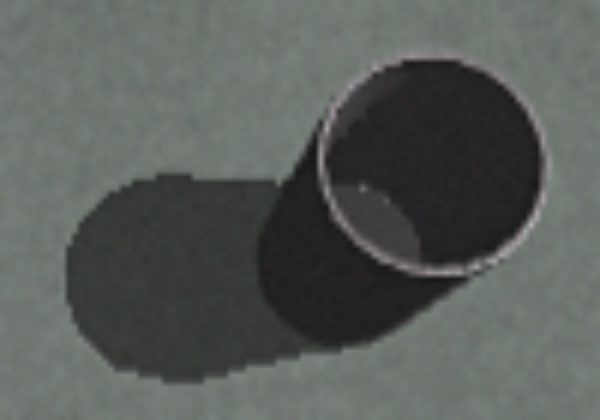

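View pics/cups.png

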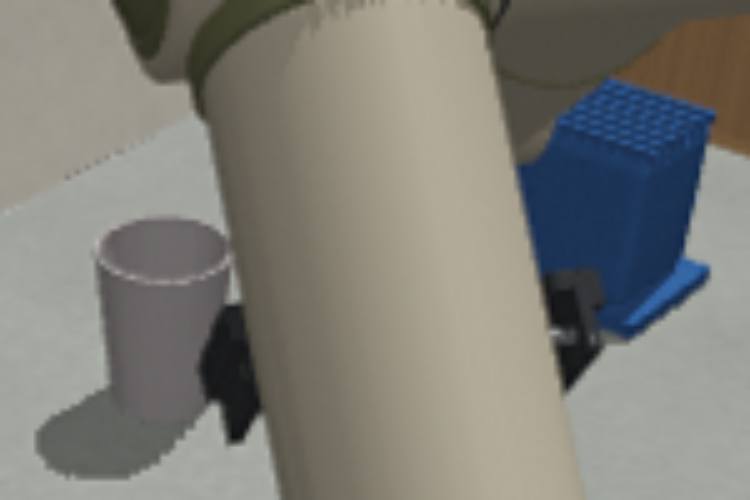

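```bash
python3 - <<'E'
from h import *
for uv in((340,72),(371,74),(322,72),(345,84)): print("blue base",plane("side",*uv,5))
from e import *
for l in(60,0):
  t,R=final(505,-252,18,l); print(t,delta(t,R))
E
```

```text
blue base [ 699.183 -655.302    5.   ]
blue base [ 611.429 -713.208    5.   ]
blue base [ 746.151 -614.547    5.   ]
blue base [ 643.173 -598.355    5.   ]
[ 496.709 -245.396   75.1  ] (array([-0.042,  0.016,  0.028]), array([-0.029,  0.048, -0.006]))
[ 496.709 -245.396   15.1  ] (array([-0.091,  0.051,  0.029]), array([-0.029,  0.048, -0.006]))
```

Request:
carry_out(deltas=[{"wx": -0.014, "wy": 0.024, "wz": 0, "tx": 0, "ty": 0, "tz": 0.014, "gripper": 0.026}, {"wx": -0.015, "wy": 0.024, "wz": -0.006, "tx": 0, "ty": 0, "tz": 0.014, "gripper": 0.026}, {"wx": 0, "wy": 0, "wz": 0, "tx": -0.012, "ty": 0.006, "tz": 0, "gripper": 0.026}, {"wx": 0, "wy": 0, "wz": 0, "tx": -0.02, "ty": 0.011, "tz": 0, "gripper": 0.026}, {"wx": 0, "wy": 0, "wz": 0, "tx": -0.02, "ty": 0.011, "tz": 0, "gripper": 0.026}, {"wx": 0, "wy": 0, "wz": 0, "tx": -0.015, "ty": 0.008, "tz": 0, "gripper": 0.026}, {"wx": 0, "wy": 0, "wz": 0, "tx": -0.007, "ty": 0.004, "tz": 0, "gripper": 0.026}, {"wx": 0, "wy": 0, "wz": 0, "tx": 0, "ty": 0, "tz": 0, "gripper": 0.026}])

```text
t: 31.52
eef_pos: [493.1, -246.1, 35.2]
tool_rot: [0.242, -1.674, 1.163]
contact_force: [-0.4, 0.1, -1.5]
opening: 35.6
```

```bash
python3 f.py; python3 - <<'E'
from e import *
t,R=final(505,-252,18,0); print(t,delta(t,R))
for n in("side","top"):
  im=viewer.grab_frame(n)[:,:,::-1]
  cv2.imwrite(f"pics/{n}14.png",im)
E
```

```text
31.5167 [ 493.139 -246.132   35.232] [[-0.443 -0.643 -0.625]
 [ 0.361  0.51  -0.781]
 [ 0.821 -0.572  0.006]] [-0.676  1.027  0.938 -0.005  2.139  1.573] [-0.397  0.052 -1.49 ] 35.55600253798924
plate normal [0.006 0.003 1.   ] top dir [ 0.781 -0.625 -0.002] centre [ 501.432 -252.746   38.106]
[ 496.709 -245.396   15.1  ] (array([-0.018,  0.01 , -0.003]), array([-0.002, -0.006,  0.002]))
```

View pics/top14.png

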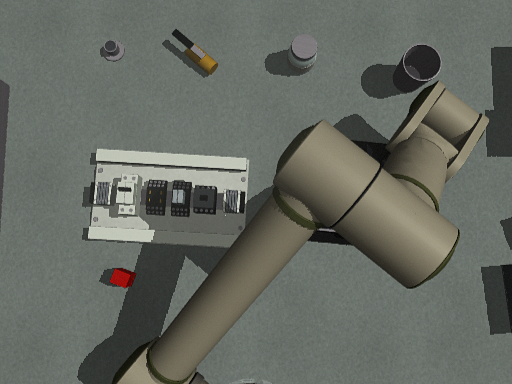

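View pics/side14.png

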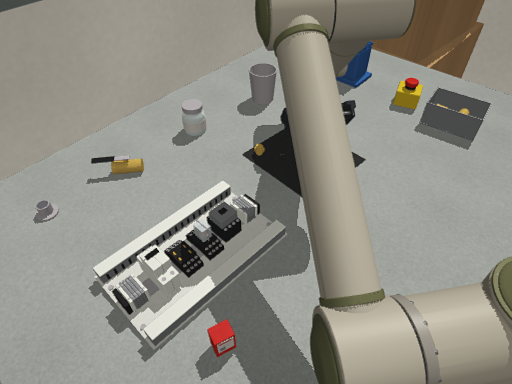

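Request:
carry_out(deltas=[{"wx": 0, "wy": 0, "wz": 0, "tx": -0.0049, "ty": 0.0034, "tz": 0, "gripper": 0.026}, {"wx": 0, "wy": 0, "wz": 0, "tx": -0.0049, "ty": 0.0034, "tz": 0, "gripper": 0.026}, {"wx": 0, "wy": 0, "wz": 0, "tx": -0.0025, "ty": 0.0017, "tz": 0, "gripper": 0.026}, {"wx": 0, "wy": 0, "wz": 0, "tx": 0, "ty": 0, "tz": 0, "gripper": 0.026}])

```text
t: 31.95
eef_pos: [493.5, -246.1, 21.4]
tool_rot: [0.241, -1.674, 1.165]
contact_force: [-0.1, 0.9, -0.1]
opening: 35.9
```

Request:
carry_out(deltas=[{"wx": 0, "wy": 0, "wz": 0, "tx": -0.0008, "ty": 0.0006, "tz": 0, "gripper": 0.026}, {"wx": 0, "wy": 0, "wz": 0, "tx": 0, "ty": 0, "tz": 0, "gripper": 0.026}])

```text
t: 32.12
eef_pos: [493.7, -246.3, 20.9]
tool_rot: [0.24, -1.675, 1.165]
contact_force: [-0.4, -0.4, -1.3]
opening: 35.7
```

Request:
carry_out(deltas=[{"wx": 0, "wy": 0, "wz": 0, "tx": -0.0008, "ty": 0.0006, "tz": 0, "gripper": 0.026}, {"wx": 0, "wy": 0, "wz": 0, "tx": 0, "ty": 0, "tz": 0, "gripper": 0.026}])

```text
t: 32.28
eef_pos: [493.6, -246.3, 19.9]
tool_rot: [0.24, -1.675, 1.165]
contact_force: [-0.3, 0.4, -2.0]
opening: 36.1
```

Expected contact near TCP z ≈ 15; keep stepping.

Request:
carry_out(deltas=[{"wx": 0, "wy": 0, "wz": 0, "tx": -0.0016, "ty": 0.0012, "tz": 0, "gripper": 0.026}, {"wx": 0, "wy": 0, "wz": 0, "tx": 0, "ty": 0, "tz": 0, "gripper": 0.026}])

```text
t: 32.45
eef_pos: [493.5, -246.2, 17.7]
tool_rot: [0.241, -1.675, 1.165]
contact_force: [-0.1, 0.8, -2.0]
opening: 36.0
```

Request:
carry_out(deltas=[{"wx": 0, "wy": 0, "wz": 0, "tx": -0.0008, "ty": 0.0006, "tz": 0, "gripper": 0.026}, {"wx": 0, "wy": 0, "wz": 0, "tx": 0, "ty": 0, "tz": 0, "gripper": 0.026}])

```text
t: 32.62
eef_pos: [493.5, -246.2, 16.8]
tool_rot: [0.241, -1.675, 1.165]
contact_force: [-0.3, 0.5, -0.2]
opening: 35.8
```

Request:
carry_out(deltas=[{"wx": 0, "wy": 0, "wz": 0, "tx": -0.0008, "ty": 0.0006, "tz": 0, "gripper": 0.026}, {"wx": 0, "wy": 0, "wz": 0, "tx": 0, "ty": 0, "tz": 0, "gripper": 0.026}])

```text
t: 32.78
eef_pos: [493.5, -246.2, 15.8]
tool_rot: [0.241, -1.675, 1.165]
contact_force: [0.2, -0.6, -1.3]
opening: 35.8
```

Request:
carry_out(deltas=[{"wx": 0, "wy": 0, "wz": 0, "tx": -0.0005, "ty": 0.0003, "tz": 0, "gripper": 0.026}, {"wx": 0, "wy": 0, "wz": 0, "tx": 0, "ty": 0, "tz": 0, "gripper": 0.026}])

```text
t: 32.95
eef_pos: [493.5, -246.2, 15.3]
tool_rot: [0.241, -1.675, 1.165]
contact_force: [0.8, -0.2, -1.1]
opening: 35.9
```

Request:
carry_out(deltas=[{"wx": 0, "wy": 0, "wz": 0, "tx": -0.0005, "ty": 0.0003, "tz": 0, "gripper": 0.026}, {"wx": 0, "wy": 0, "wz": 0, "tx": 0, "ty": 0, "tz": 0, "gripper": 0.026}])

```text
t: 33.12
eef_pos: [493.6, -246.3, 14.8]
tool_rot: [0.24, -1.675, 1.165]
contact_force: [0.6, -0.3, -0.7]
opening: 35.8
```

Request:
carry_out(deltas=[{"wx": 0, "wy": 0, "wz": 0, "tx": -0.0005, "ty": 0.0003, "tz": 0, "gripper": 0.026}, {"wx": 0, "wy": 0, "wz": 0, "tx": 0, "ty": 0, "tz": 0, "gripper": 0.026}])

```text
t: 33.28
eef_pos: [493.6, -246.3, 14.8]
tool_rot: [0.241, -1.675, 1.165]
contact_force: [-0.2, -0.8, 4.9]
opening: 36.0
```

Request:
carry_out(deltas=[{"wx": 0, "wy": 0, "wz": 0, "tx": -0.0005, "ty": 0.0003, "tz": 0, "gripper": 0.026}, {"wx": 0, "wy": 0, "wz": 0, "tx": 0, "ty": 0, "tz": 0, "gripper": 0.026}])

```text
t: 33.45
eef_pos: [493.6, -246.3, 14.8]
tool_rot: [0.241, -1.675, 1.165]
contact_force: [-1.3, 0.2, 8.9]
opening: 35.6
```

Request:
carry_out(deltas=[{"wx": 0, "wy": 0, "wz": 0, "tx": 0.0003, "ty": -0.0002, "tz": 0, "gripper": 0.026}, {"wx": 0, "wy": 0, "wz": 0, "tx": 0, "ty": 0, "tz": 0, "gripper": 0.037}, {"wx": 0, "wy": 0, "wz": 0, "tx": 0, "ty": 0, "tz": 0, "gripper": 0.038}, {"wx": 0, "wy": 0, "wz": 0, "tx": 0, "ty": 0, "tz": 0, "gripper": 0.04}, {"wx": 0, "wy": 0, "wz": 0, "tx": 0, "ty": 0, "tz": 0, "gripper": 0.045}, {"wx": 0, "wy": 0, "wz": 0, "tx": 0, "ty": 0, "tz": 0, "gripper": 0.055}, {"wx": 0, "wy": 0, "wz": 0, "tx": 0, "ty": 0, "tz": 0, "gripper": 0.065}, {"wx": 0, "wy": 0, "wz": 0, "tx": 0, "ty": 0, "tz": 0, "gripper": 0.07}, {"wx": 0, "wy": 0, "wz": 0, "tx": 0, "ty": 0, "tz": 0, "gripper": 0.07}])

```text
t: 34.2
eef_pos: [493.6, -246.4, 13.9]
tool_rot: [0.24, -1.675, 1.165]
contact_force: [-0.3, 0.5, -0.6]
opening: 69.1
```

Request:
carry_out(deltas=[{"wx": 0, "wy": 0, "wz": 0, "tx": 0.0041, "ty": -0.0029, "tz": 0, "gripper": 0.07}, {"wx": 0, "wy": 0, "wz": 0, "tx": 0.0082, "ty": -0.0057, "tz": 0, "gripper": 0.07}, {"wx": 0, "wy": 0, "wz": 0, "tx": 0.0164, "ty": -0.0114, "tz": 0, "gripper": 0.07}, {"wx": 0, "wy": 0, "wz": 0, "tx": 0.0205, "ty": -0.0143, "tz": 0, "gripper": 0.07}, {"wx": 0, "wy": 0, "wz": 0, "tx": 0.0205, "ty": -0.0143, "tz": 0, "gripper": 0.07}, {"wx": 0, "wy": 0, "wz": 0, "tx": 0.0205, "ty": -0.0143, "tz": 0, "gripper": 0.07}, {"wx": 0, "wy": 0, "wz": 0, "tx": 0.0205, "ty": -0.0143, "tz": 0, "gripper": 0.07}, {"wx": 0, "wy": 0, "wz": 0, "tx": 0.0205, "ty": -0.0143, "tz": 0, "gripper": 0.07}, {"wx": 0, "wy": 0, "wz": 0, "tx": 0.0164, "ty": -0.0114, "tz": 0, "gripper": 0.07}])

```text
t: 34.95
eef_pos: [494.0, -245.1, 196.9]
tool_rot: [0.238, -1.675, 1.167]
contact_force: [0.9, -0.2, 0.1]
opening: 69.9
```

```bash
python3 - <<'E'
from h import *
s,p,R=pose();print(s["t"],p,s["joint_positions"],s["contact_force"])
print(delta([p[0],p[1],260],rot(Z,R[:,2])))
for n in("side","top"):
  im=viewer.grab_frame(n)[:,:,::-1]
  cv2.imwrite(f"pics/{n}15.png",im)
E
```

```text
34.95 [ 493.978 -245.108  196.9  ] [-0.674  0.857  0.824 -0.005  2.418  1.573] [ 0.883 -0.203  0.133]
(array([ 0.052, -0.036,  0.   ]), array([-0.006, -0.003,  0.957]))
```

View pics/side15.png

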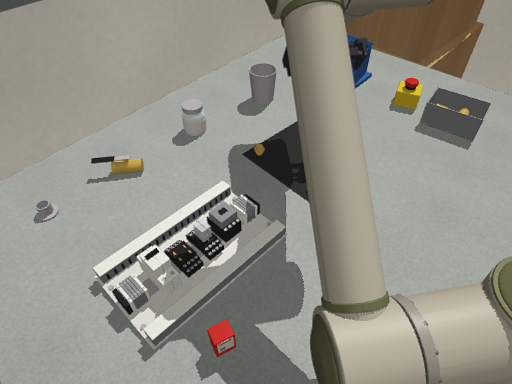

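Request:
carry_out(deltas=[{"wx": 0, "wy": 0, "wz": 0.08, "tx": 0, "ty": 0, "tz": 0, "gripper": 0.07}, {"wx": 0, "wy": 0, "wz": 0.1, "tx": 0, "ty": 0, "tz": 0, "gripper": 0.07}, {"wx": 0, "wy": 0, "wz": 0.1, "tx": 0, "ty": 0, "tz": 0, "gripper": 0.07}, {"wx": 0, "wy": 0, "wz": 0.1, "tx": 0, "ty": 0, "tz": 0, "gripper": 0.07}, {"wx": 0, "wy": 0, "wz": 0.1, "tx": 0, "ty": 0, "tz": 0, "gripper": 0.07}, {"wx": 0, "wy": 0, "wz": 0.1, "tx": 0, "ty": 0, "tz": 0, "gripper": 0.07}, {"wx": 0, "wy": 0, "wz": 0.1, "tx": 0, "ty": 0, "tz": 0, "gripper": 0.07}, {"wx": 0, "wy": 0, "wz": 0.1, "tx": 0, "ty": 0, "tz": 0, "gripper": 0.07}, {"wx": 0, "wy": 0, "wz": 0.1, "tx": 0, "ty": 0, "tz": 0, "gripper": 0.07}, {"wx": 0, "wy": 0, "wz": 0.077, "tx": 0, "ty": 0, "tz": 0, "gripper": 0.07}])

```text
t: 35.88
eef_pos: [493.5, -244.7, 194.0]
tool_rot: [-0.642, -1.825, 1.839]
contact_force: [0.4, 0.6, 0.8]
opening: 70.1
```

```bash
python3 - <<'E'
from h import *
s,p,R=pose();print(s["t"],p,R,s["joint_positions"])
print(delta([250,-470,240],R))
E
```

```text
35.8833 [ 493.522 -244.708  193.953] [[-0.781 -0.002 -0.624]
 [ 0.624 -0.006 -0.781]
 [-0.002 -1.     0.006]] [-0.672  0.418  1.372 -0.007  1.349  1.574]
(array([ 0.049, -0.044,  0.328]), array([0., 0., 0.]))
```

Request:
carry_out(deltas=[{"wx": 0, "wy": 0, "wz": 0, "tx": 0.005, "ty": -0.02, "tz": 0.015, "gripper": 0.07}, {"wx": 0, "wy": 0, "wz": 0, "tx": 0.005, "ty": -0.02, "tz": 0.03, "gripper": 0.07}, {"wx": 0, "wy": 0, "wz": 0, "tx": 0.005, "ty": 0, "tz": 0.035, "gripper": 0.07}, {"wx": 0, "wy": 0, "wz": 0, "tx": 0.005, "ty": 0, "tz": 0.035, "gripper": 0.07}, {"wx": 0, "wy": 0, "wz": 0, "tx": 0.005, "ty": 0, "tz": 0.035, "gripper": 0.07}, {"wx": 0, "wy": 0, "wz": 0, "tx": 0.005, "ty": 0, "tz": 0.035, "gripper": 0.07}, {"wx": 0, "wy": 0, "wz": 0, "tx": 0.005, "ty": 0, "tz": 0.035, "gripper": 0.07}, {"wx": 0, "wy": 0, "wz": 0, "tx": 0.005, "ty": 0, "tz": 0.035, "gripper": 0.07}, {"wx": 0, "wy": 0, "wz": 0, "tx": 0.005, "ty": 0, "tz": 0.035, "gripper": 0.07}, {"wx": 0, "wy": 0, "wz": 0, "tx": 0, "ty": 0, "tz": 0.02, "gripper": 0.07}])

```text
t: 36.72
eef_pos: [262.8, -460.6, 235.4]
tool_rot: [-0.638, -1.824, 1.833]
contact_force: [-0.4, 0.5, 0.2]
opening: 69.8
```

```bash
python3 - <<'E'
from h import *
s,p,R=pose();print(s["t"],p,s["joint_positions"])
for n in("side","top"):
  im=viewer.grab_frame(n)[:,:,::-1]
  cv2.imwrite(f"pics/{n}16.png",im)
a=cv2.imread("pics/top16.png")[125:260,280:420];b=cv2.imread("pics/side16.png")[110:210,235:375]
cv2.imwrite("pics/t16c.png",cv2.resize(a,None,fx=4.4,fy=4.4,interpolation=cv2.INTER_CUBIC));cv2.imwrite("pics/s16c.png",cv2.resize(b,None,fx=5,fy=5,interpolation=cv2.INTER_CUBIC))
E
```

```text
36.7167 [ 262.75  -460.578  235.384] [-1.272  0.349  1.357 -0.008  1.435  0.976]
```

View pics/t16c.png

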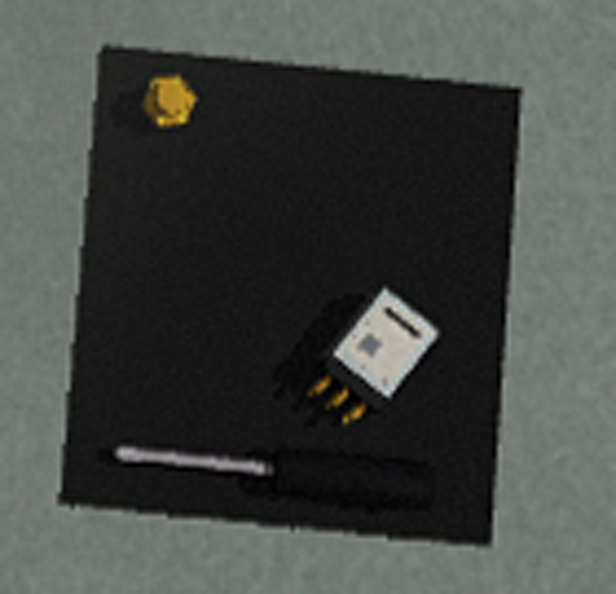

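View pics/side16.png

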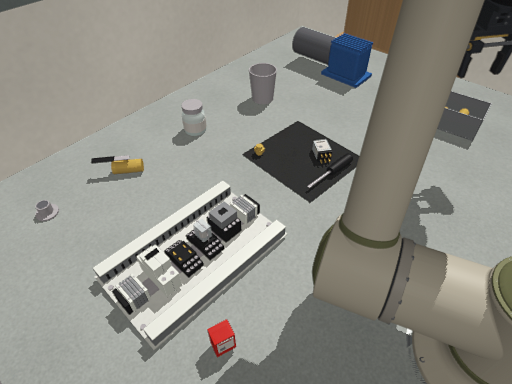

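```bash
python3 - <<'E'
from h import *
def screw(im):
    g=im[215:245,290:345].astype(int).min(2);ys,xs=np.where(g>80);return xs.mean()+290,ys.mean()+215,len(xs)
def nip(im):
    h=cv2.cvtColor(im,cv2.COLOR_BGR2HSV)[135:165,300:340];m=(h[...,0]>10)&(h[...,0]<35)&(h[...,1]>120)&(h[...,2]>80);ys,xs=np.where(m);return xs.mean()+300,ys.mean()+135,len(xs)
for f in("top0","top16"):
    im=cv2.imread(f"pics/{f}.png");print(f,screw(im),nip(im))
a=cv2.imread("pics/top0.png")[170:225,130:200];b=cv2.imread("pics/top16.png")[170:225,130:200]
c=cv2.imread("pics/side0.png")[215:285,155:225];d=cv2.imread("pics/side16.png")[215:285,155:225]
z=lambda i,w,h:cv2.resize(i,(w,h),interpolation=cv2.INTER_CUBIC)
cv2.imwrite("pics/cmp.png",np.vstack([np.hstack([z(a,390,290),z(b,390,290)]),np.hstack([z(c,390,300),z(d,390,300)])]))
E
```

```text
top0 (np.float64(306.0417910447761), np.float64(234.16417910447763), 335) (np.float64(318.3723404255319), np.float64(147.32978723404256), 94)
top16 (np.float64(306.0417910447761), np.float64(234.16417910447763), 335) (np.float64(318.3510638297872), np.float64(147.41489361702128), 94)
```

View pics/cmp.png

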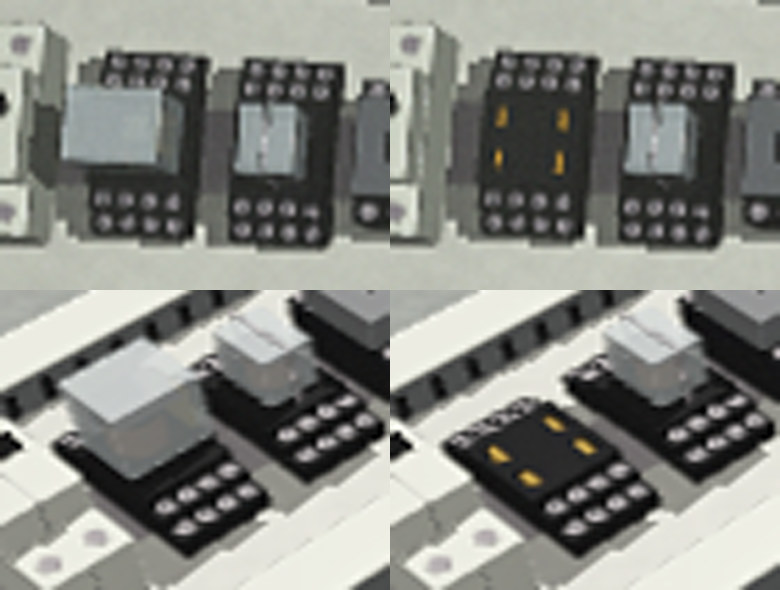

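View pics/s16c.png

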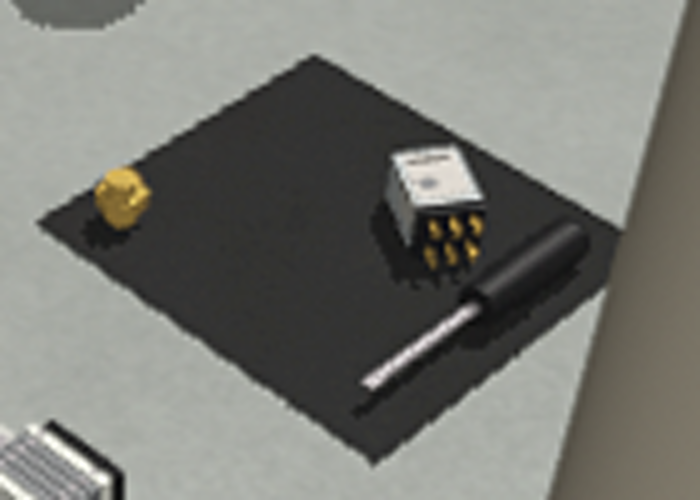

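```bash
python3 -c "
from workcell import ticket
print(ticket.close_job())"
```

```text
the job is handed in; nothing more can be done
None
```

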